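Set the rooftop solar panel to its winter tilt

ROBOT

A 6-joint arm with a two-finger parallel gripper is mounted at the origin on the work surface. World frame = base frame: x ahead of the robot, y to its left, z up, the work surface at z = 0. Lengths are in m, angles in rad, forces in N, time in s.
With the tool pointing down it reaches from about 0.25 to 0.775 m from the base axis. Payload 4 kg.
Tool frame: the origin (TCP) lies on the centre line of the jaws, within the pads' length; the fingertips stand 22 mm ahead of it and the grasp point (between the pads) lies 3 mm ahead of it; x points along the fingers, y is the direction in which the jaws open and shut, and the axes are right-handed (so a half turn about x gives the same grasp; the last joint's range is limited). The gripper opens to 94 mm and grips with 3 to 60 N. Pads are 16 mm wide; open, the fingers measure 119 mm over their backs; the gripper's body (75 mm by 177 mm) begins 78 mm behind the grasp point.
Start: joints at [1.153, 0.087, 1.371, -0, 1.684, -0.103], TCP at [0.17, 0.523, 0.196] pointing down, gripper open.
Joint ranges: [-3.1, 3.1], [-0.76, 2.03], [0.27, 2.55], [-1.08, 4.22], [0.17, 2.65], [-2.57, 2.57]. Speed limits (rad/s): [2.79, 2.79, 3.14, 3.14, 3.14, 3.14].

INTERFACE

Orientations are given as a rotation vector (axis times angle).
In Python, from plant import manip, optics gives the robot as it stands. The module is installed in compiled form; this text tells all that it offers.
- The arm moves only by the tool servo_tool, never from a script. Its argument "deltas" is text: rows parted by semicolons, each of 7 numbers parted by spaces: the shift along the tool's x, y, z in units of 25 mm (1.0 is 25 mm), then the turn, a rotation vector about the tool's x, y, z in units of 5 degrees (1.0 is 5 degrees), then the finger opening in mm, from 0 to 94. A call has 1 to 12 rows; each row shifts and turns the commanded pose from where the row before left it, along the tool's axes as they then stand; what a row does not reach is not made up. A row lasts 1/12 s, in which the tool goes at most 41.7 mm and 7.16 degrees, less where a joint would pass 70% of its speed; a pose out of reach is approached as far as the arm can. A call is refused whole if a number of a shift passes 1 or a number of a turn 1, either way. A call with a gripper value outside its range is refused whole. The fingers move at their own pace and stop on an object; "force" is the grip in N (left out, the last holds). Time passes only in rows, so rows that do not move let the fingers close. It gives the time, the measured TCP pose, the force and the opening at its end, in the units of the state.
- manip.observe(): the state, without advancing time (a new reading comes with each control period).
- optics.snapshot(name): name is "scene" or "top"; returns a dict with "frame" (384x512x3 uint8, blue, green, red), "fx", "fy", "cx", "cy" (pixels), "pose" (4x4, takes a point from camera to world coordinates). Camera axes: x right, y down, z forward; pixel columns grow to the right and rows downward; lengths in m; the calibration is good to about 2 mm. A picture is of the moment at which its call begins. There is no depth.
- manip.hand_in(): hands the job in, once; it reports no verdict.
The state is a dict: "clock": time; "joint_pos": joint angles; "dq": joint speeds; "tau": joint torques, N m; "tool_pos": TCP position; "tcp_rot": TCP orientation; "ft_force": force on the tool from outside, world axes, zero at the start; "moment": the same for the moment, N m; "grip_width": finger opening in m.
Only numpy, scipy, OpenCV 4.12 (cv2) and the standard library are available. Lean on these libraries where they do the work, as an engineer would, in place of code of your own. Each camera call takes 0.05 s, during which the arm holds its last target.

TASK

The small solar panel has been left standing too steep, and two cartons are parked in front of it where they shade it. Stack those two cartons squarely on the column of cartons already standing on the ledge, and set the panel on its stiff friction hinge to 40 degrees from flat; let go of it and watch for a good second to be sure that it holds there. Leave the column where it stands and do not disturb the fan canopy, tumbler, capacitor or file.

Things in the scene. Friction and masses are not known exactly. Their poses are not given: they have to be found in the camera images.
- stand: steel tilt stand of the panel, base plate 175 x 205 x 4 mm, screwed down; origin under the plate's centre, on the ledge; the hinge lies at its -x edge, the panel faces to -x and the loose cartons stand there; y along the hinge, z up. On its +y side a tilt quadrant, 78 mm radius about the hinge, has ticks every 10 degrees, longer at 0, 30, 60, 90, read against a pointer on the panel
- stand_hinge (a point): middle of the panel's hinge axis, 80 mm to -x of the stand's origin and 32 mm above the ledge; the axis runs along the stand's y
- panel (a joint): angle of the solar panel from flat, rad: 0 = lying flat over the stand, 0.698 = 40 degrees, 1.57 = upright; starts at 1.05 to 1.40. A stiff friction hinge: stays where it is left, takes 2 to 7 N at the handle to move either way. Panel: aluminium frame 180 mm along the hinge x 150 mm x 18 mm, dark glass front, 0.36 to 0.54 kg; free edge 154 mm from the hinge axis, which swings to the stand's +x as it is lowered
- panel_grip (a point): middle of the panel's carry handle, a round bar of 12 mm diameter along the hinge direction, 200 mm from the hinge axis in the panel's middle plane; the bar is free for 98 mm between its two side arms, and a gap of 40 mm lies between bar and frame. x points away from the hinge along the panel, y along the bar, z out of the glass face
- carton_a: one of the two loose closed cardboard cartons in front of the panel, 100 x 60 x 55 mm high, 0.18 to 0.35 kg, origin at the centre of its underside, x along its 100 mm length, y along its 60 mm width, z up
- carton_b: the other loose carton in front of the panel, the same, 100 x 60 x 55 mm high, 0.18 to 0.35 kg, origin at the centre of its underside, x along its 100 mm length, y along its 60 mm width, z up
- column_top: upper of the two cartons of the column, lying on the lower one with its underside 55 mm and its top 110 mm above the ledge, 100 x 60 x 55 mm high, 0.18 to 0.35 kg, origin at the centre of its underside, x along its 100 mm length, y along its 60 mm width, z up
- column_low: lower carton of the column, standing loose on the ledge, 100 x 60 x 55 mm high, 0.18 to 0.35 kg, origin at the centre of its underside, x along its 100 mm length, y along its 60 mm width, z up
- canopy: white plastic ceiling fan canopy, a bell of 120 mm diameter and 75 mm height, mouth down; origin at the centre of its underside
- tumbler: upturned glass tumbler, 68 mm diameter at the rim below, 54 mm above, 85 mm high; origin at the centre of its underside
- capacitor: red plastic capacitor standing upright, 42 mm diameter, 77 mm high with its terminals; origin at the centre of its underside
- file: steel file lying flat, 240 mm long with its wooden handle, 20 mm wide and high; x along it, handle to -x; origin near its middle on the ledge
Not all that is in view belongs to the job. Leave any purple look-alike of the column_low alone.

How it is judged:
By the outcome, as a careful person would: the job done as asked, in the order asked, and still so for the second after the job is handed in, with the robot touching nothing.
It also fails if it takes over 72 s, if anything falls off the work surface, if the arm or the gripper's body presses on something with over 40 N, if the wrist force passes 120 N, or if a joint passes its speed limit or range.

## Working session

There is one attempt and no reset: what is moved stays moved. The work goes in short steps, Python scripts to look and compute and a tool call to move; the robot and the scene stay as the last step left them, time stands still between calls to the robot, and variables do not carry over. Pictures are saved under pics/ and viewed, and the job is handed in when it is done.

Besides the shell and the picture viewer there is one more tool, called after "Call:" as name(argument=value, ...) on one line, values as JSON. servo_tool: Moves the arm, as the interface text tells. Its arguments: {"type":"object","properties":{"deltas":{"type":"string"},"force":{"type":"number"}},"required":["deltas"]}

```bash
mkdir -p pics; ls; python3 - <<'E'
from plant import manip, optics
import cv2
for n in("scene","top"):
    s=optics.snapshot(n); cv2.imwrite(f"pics/{n}0.png",cv2.resize(s["frame"],None,fx=1.5,fy=1.5,interpolation=cv2.INTER_CUBIC)); print(n,s["fx"],s["fy"],s["cx"],s["cy"]);print(s["pose"].round(4))
o=manip.observe();print(o)
E
```

```text
pics
scene 497.08842078747244 497.08842078747244 244.49162044136074 187.08373438225883
[[-0.1561  0.8526 -0.4986  1.133 ]
 [ 0.9877  0.1339 -0.0803  0.1695]
 [-0.0017 -0.5051 -0.8631  1.1711]
 [ 0.      0.      0.      1.    ]]
top 464.12637926247686 464.12637926247686 263.38159087927676 198.20872319159193
[[-0.018  -0.9896  0.143   0.2681]
 [-0.9997  0.0201  0.0127  0.0602]
 [-0.0154 -0.1428 -0.9896  1.6154]
 [ 0.      0.      0.      1.    ]]
{'clock': 0.1, 'joint_pos': array([ 1.15292343e+00,  8.79220360e-02,  1.37209633e+00, -7.51551611e-06,
        1.68360064e+00, -1.03104857e-01]), 'dq': array([ 0.00085006, -0.00291556, -0.00213684,  0.00039985,  0.00130492,
       -0.00023719]), 'tau': array([ 2.24330484e-03, -3.41251981e+01, -3.03301692e+01,  7.19768903e-02,
        3.04124295e-02, -7.83742257e-05]), 'tool_pos': array([0.17007857, 0.52250444, 0.19520231]), 'tcp_rot': array([ 0.24550712,  1.55715787, -0.24859641]), 'ft_force': array([ 0.30037167, -0.35663103, -1.12102593]), 'moment': array([-0.00289484,  0.00237793,  0.06132553]), 'grip_width': 0.09382197285576648}
```

View pics/scene0.png

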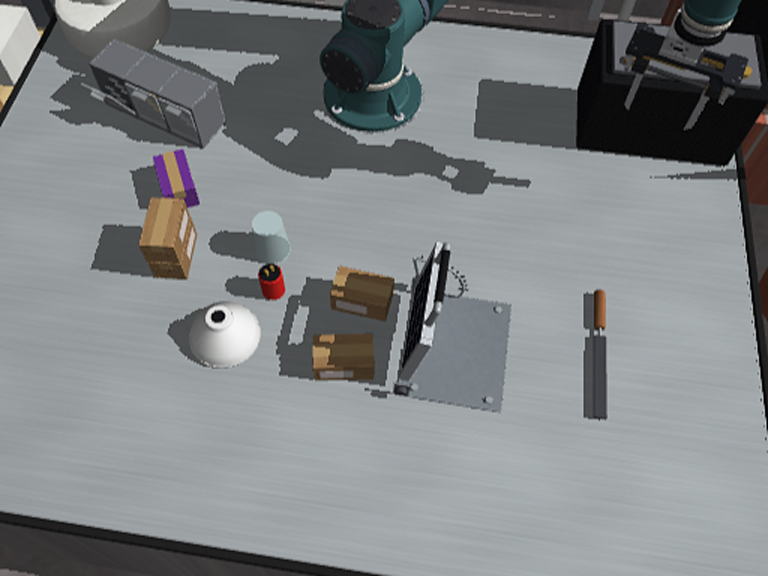

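View pics/top0.png

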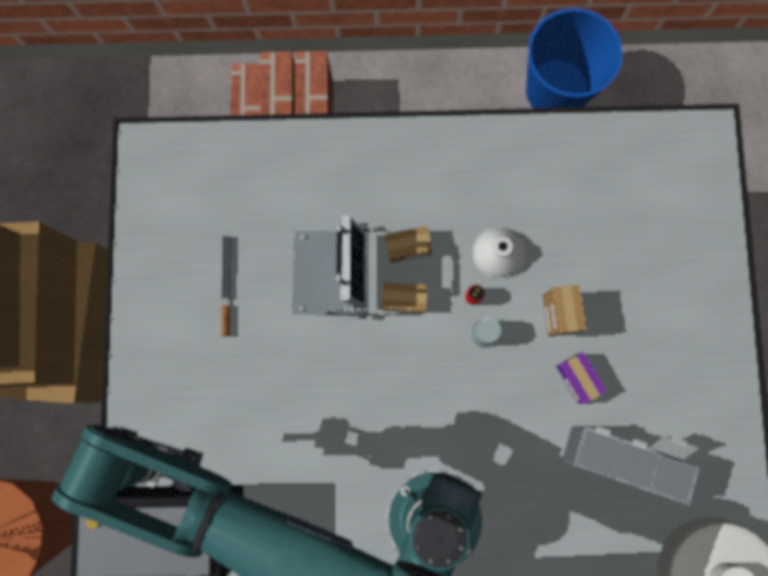

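The scene picture (1.5x) shows the loose cartons at about (362,292) and (343,357), the panel at (425,315) and the column at (168,238). The purple look-alike is at (176,178). Next I'll take close crops for corners.

```bash
cat > h.py <<'E'
import numpy as np, cv2
from plant import manip, optics
from scipy.spatial.transform import Rotation as R
def crop(n,x0,y0,x1,y1,f,out,s=None):
    s=s or optics.snapshot(n); c=s["frame"][y0:y1,x0:x1]
    c=cv2.resize(c,None,fx=f,fy=f,interpolation=cv2.INTER_CUBIC)
    for x in range((x0//10+1)*10,x1,10):
        cv2.line(c,(int((x-x0+.5)*f),0),(int((x-x0+.5)*f),6 if x%50 else 14),(0,255,255),1)
        if x%20==0: cv2.putText(c,str(x),(int((x-x0)*f)-8,24),0,.35,(0,255,255),1)
    for y in range((y0//10+1)*10,y1,10):
        cv2.line(c,(0,int((y-y0+.5)*f)),(6,int((y-y0+.5)*f)),(0,255,255),1)
        if y%20==0: cv2.putText(c,str(y),(8,int((y-y0)*f)+4),0,.35,(0,255,255),1)
    cv2.imwrite(out,c); return s
def ray(s,u,v):
    P=s["pose"]; d=P[:3,:3]@np.array([(u-s["cx"])/s["fx"],(v-s["cy"])/s["fy"],1]); return P[:3,3],d
def plane(s,u,v,z):
    o,d=ray(s,u,v); return o+d*(z-o[2])/d[2]
def proj(s,p):
    P=s["pose"]; q=P[:3,:3].T@(np.asarray(p)-P[:3,3]); return np.array([s["fx"]*q[0]/q[2]+s["cx"],s["fy"]*q[1]/q[2]+s["cy"]])
def tri(s1,a,s2,b):
    o1,d1=ray(s1,*a);o2,d2=ray(s2,*b)
    t=np.linalg.lstsq(np.c_[d1,-d2],o2-o1,rcond=None)[0]
    p,q=o1+t[0]*d1,o2+t[1]*d2; return (p+q)/2,np.linalg.norm(p-q)
E
python3 - <<'E'
from h import *
s=crop("scene",80,90,180,195,7,"pics/c_col.png")
crop("scene",200,150,350,280,5,"pics/c_pan.png",s)
t=crop("top",190,135,300,220,7,"pics/t_pan.png")
crop("top",300,140,420,280,4,"pics/t_col.png",t)
E
```

```text
(no output)
```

View pics/c_col.png

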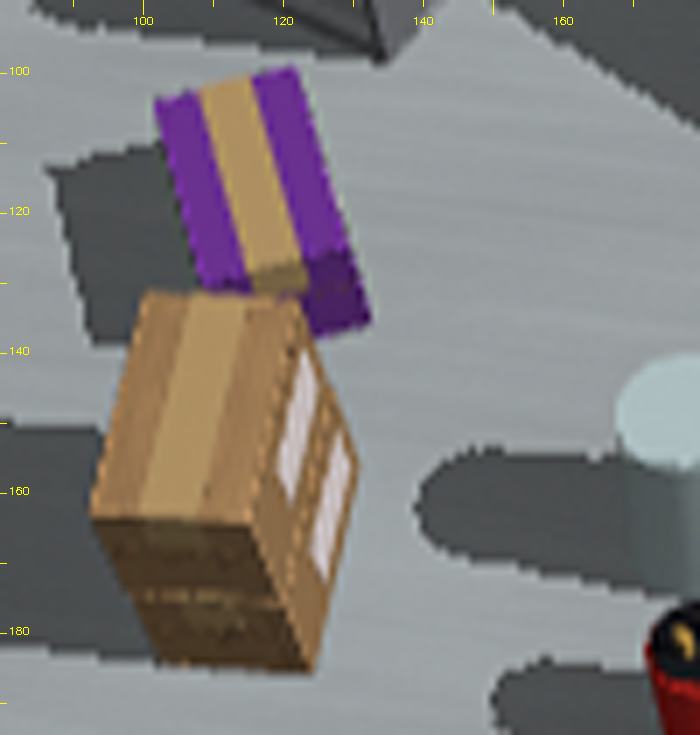

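View pics/c_pan.png

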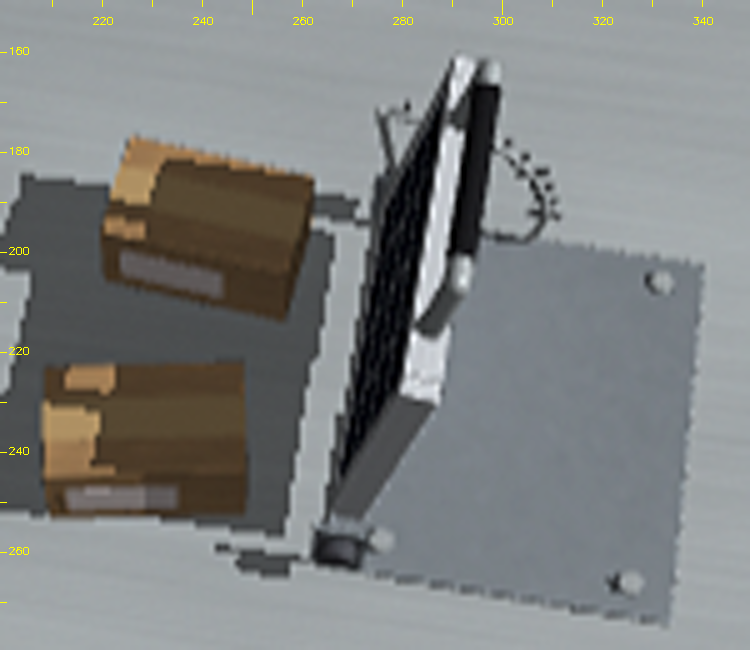

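View pics/t_pan.png

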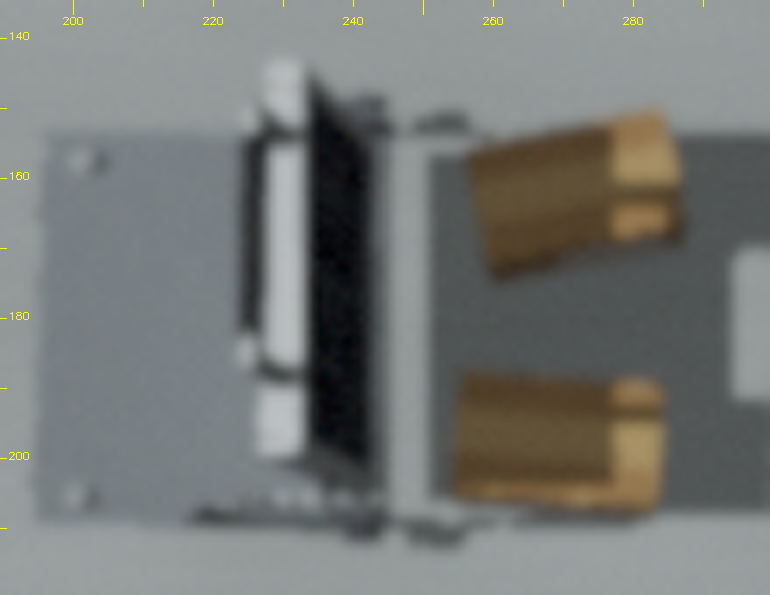

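View pics/t_col.png

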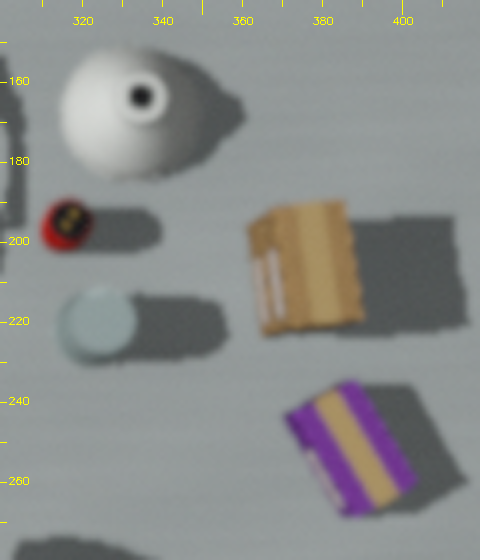

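```bash
python3 - <<'E'
from h import *
s=optics.snapshot("scene");t=optics.snapshot("top")
def face(s,px,f,x0,y0,z,n):
    c=np.array([plane(s,x0+a/f-.5,y0+b/f-.5,z)[:2] for a,b in px])
    print(n,"ctr",c.mean(0).round(4),"sides",np.linalg.norm(np.roll(c,-1,0)-c,axis=1).round(3))
    e=np.roll(c,-1,0)-c; print("  dir",np.degrees(np.arctan2(e[:,1],e[:,0])).round(1))
face(s,[(147,292),(292,298),(250,522),(92,517)],7,80,90,.11,"col S")
face(t,[(275,207),(345,201),(363,319),(295,328)],4,300,140,.11,"col T")
face(s,[(130,137),(313,180),(293,257),(103,218)],5,200,150,.055,"near S")
face(s,[(45,366),(245,362),(245,487),(43,484)],5,200,150,.055,"far S")
face(t,[(468,152),(662,108),(682,188),(495,275)],7,190,135,.055,"far T")
face(t,[(458,375),(662,380),(662,512),(455,500)],7,190,135,.055,"near T")
E
```

```text
col S ctr [ 0.4572 -0.2992] sides [0.055 0.101 0.058 0.102]
  dir [  96.     7.5  -83.2 -173.9]
col T ctr [ 0.4545 -0.2979] sides [0.057 0.098 0.056 0.1  ]
  dir [ -86.2 -174.6   96.4    6.4]
near S ctr [0.4952 0.0586] sides [0.099 0.047 0.101 0.051]
  dir [ 83.6  -4.6 -94.3 174.1]
far S ctr [0.6275 0.0476] sides [0.1   0.068 0.098 0.064]
  dir [ 100.2    8.7  -82.  -169.8]
far T ctr [0.6247 0.0485] sides [0.098 0.041 0.101 0.063]
  dir [ -78.2 -167.7  114.2   11.2]
near T ctr [0.4954 0.0597] sides [0.099 0.065 0.1   0.061]
  dir [-92.6 178.6  85.5  -2.2]
```

```bash
python3 - <<'E'
from h import *
for n in("scene","top"):
    s=optics.snapshot(n); im=cv2.resize(s["frame"],None,fx=4,fy=4,interpolation=cv2.INTER_CUBIC)
    hsv=cv2.cvtColor(im,cv2.COLOR_BGR2HSV)
    m=((hsv[...,0]>8)&(hsv[...,0]<28)&(hsv[...,1]>70)&(hsv[...,2]>30)).astype(np.uint8)*255
    m=cv2.morphologyEx(m,cv2.MORPH_CLOSE,np.ones((25,25)))
    for c in cv2.findContours(m,0,1)[0]:
        if cv2.contourArea(c)<2500: continue
        h=cv2.convexHull(c); p=cv2.approxPolyDP(h,6,True)[:,0]
        ctr=p.mean(0)/4
        if not(80<ctr[0]<390 and 80<ctr[1]<280):continue
        print(n,ctr.round(0),cv2.contourArea(c)/16,((p+.5)/4-.5).round(1).tolist())
E
```

```text
scene [229. 238.] 1191.1875 [[247.9, 222.4], [248.1, 252.1], [209.6, 252.1], [208.9, 223.4]]
scene [241. 196.] 1121.3125 [[225.9, 177.1], [261.6, 185.1], [261.4, 195.9], [256.1, 213.4], [220.9, 205.4], [219.6, 196.1]]
scene [112. 149.] 1840.40625 [[114.6, 100.6], [130.6, 155.4], [123.9, 185.4], [102.6, 183.6], [92.4, 163.1], [108.1, 102.6]]
top [377. 204.] 707.90625 [[384.6, 190.1], [387.9, 199.4], [389.9, 219.6], [366.1, 222.9], [362.1, 196.4], [368.4, 191.9]]
top [270. 198.] 510.53125 [[255.9, 188.6], [283.4, 189.6], [283.1, 206.4], [255.1, 205.1]]
top [272. 163.] 483.78125 [[283.9, 151.4], [286.1, 168.1], [260.1, 173.4], [257.6, 156.6]]
```

```bash
python3 - <<'E'
from h import *
s=optics.snapshot("scene");t=optics.snapshot("top")
def q(s,pts,n):
    c=np.array([plane(s,*p)[:2] for p in pts]); e=np.roll(c,-1,0)-c
    print(n,c.mean(0).round(4),np.linalg.norm(e,axis=1).round(3),np.degrees(np.arctan2(e[:,1],e[:,0])).round(1))
    return c
z=.055
q(s,[(225.9,177.1,z),(261.6,185.1,z),(256.1,213.4,0),(220.9,205.4,0)],"near")
q(s,[(208.9,223.4,z),(247.9,222.4,z),(248.1,252.1,0),(209.6,252.1,0)],"far")
q(s,[(100.5,131.2,.11),(121.2,132.1,.11),(123.9,185.4,0),(102.6,183.6,0)],"col")
q(t,[(255.9,188.6,z),(283.4,189.6,z),(283.1,206.4,z),(255.1,205.1,z)],"nearT")
q(t,[(283.9,151.4,z),(286.1,168.1,z),(260.1,173.4,z),(257.6,156.6,z)],"farT")
# stand plate corners crop px
g=lambda a,b:(200+a/5-.5,150+b/5-.5)
q(s,[g(704,262)+(.004,),g(665,625)+(.004,)],"plate edge")
q(t,[(190+48/7-.5,135+132/7-.5,.004),(190+36/7-.5,135+522/7-.5,.004)],"plate edge T")
for nm,a,b in [("bar near end",g(488,90),(190+248/7-.5,135+345/7-.5)),("bar far end",g(463,262),(190+252/7-.5,135+130/7-.5)),
  ("frame free near",g(470,60),(190+280/7-.5,135+458/7-.5)),("frame free far front",g(405,392),(190+305/7-.5,135+62/7-.5))]:
    print(nm,tri(s,a,t,b))
E
```

```text
near [0.4987 0.0581] [0.097 0.056 0.097 0.057] [ 84.3  -5.4 -95.4 174.5]
far [0.624  0.0467] [0.097 0.057 0.098 0.054] [ 100.6    9.5  -81.1 -170.8]
col [ 0.4555 -0.3005] [0.055 0.099 0.059 0.096] [  95.8    6.7  -86.6 -175.7]
nearT [0.496  0.0598] [0.094 0.058 0.095 0.057] [-93.3 177.6  86.2  -3.6]
farT [0.6174 0.0486] [0.059 0.091 0.06  0.092] [-174.1  100.5    7.3  -79.8]
plate edge [0.5681 0.3177] [0.208 0.208] [ -1.9 178.1]
plate edge T [0.5674 0.3196] [0.2 0.2] [178.4  -1.6]
bar near end (array([0.51620078, 0.19262115, 0.22347454]), np.float64(0.003542414631714142))
bar far end (array([0.61024776, 0.19023639, 0.23078886]), np.float64(0.002218658232354045))
frame free near (array([0.47240326, 0.1831024 , 0.17999871]), np.float64(0.0029796825176094583))
frame free far front (array([0.65287122, 0.17177392, 0.18364644]), np.float64(0.0004539613280229528))
```

Candidates (full-res scene pixels): loose cartons at (241,196) and (229,238), the column at (112,158), the purple decoy at (117,115) and a grey rack at the back. The two brown cartons by the panel are the ones to move, and the brown two-high pile is the column. The crops back this up: the brown tops measure 0.10 x 0.06 at z=.055 and .11.

The panel bar triangulates to 0.199 m from the hinge at about 78°, which fits the description.

```bash
cat >> h.py <<'E'
def rem(p=None,yaw=None,o=None):
    """remaining motion to TCP p with tool down & jaws (tool y) along world yaw deg; units of moves"""
    o=o or manip.observe(); Rm=R.from_rotvec(o["tcp_rot"]); M=Rm.as_matrix()
    if yaw is not None:
        a=np.radians(yaw); y=np.array([np.cos(a),np.sin(a),0]); x=np.array([0,0,-1.]); T=np.c_[x,y,np.cross(x,y)]
        dr=np.degrees((Rm.inv()*R.from_matrix(T)).as_rotvec())/5
    else: dr=np.zeros(3)
    print("t",round(o["clock"],2),"p",o["tool_pos"].round(4),"yaw",np.degrees(np.arctan2(M[1,1],M[0,1])).round(1),"xax",M[:,0].round(3),"F",o["ft_force"].round(1),"w",round(o["grip_width"],4),"q",o["joint_pos"].round(2))
    if p is not None:
        d=np.asarray(p)-o["tool_pos"]; print(" shift units",(M.T@d/.025).round(2),"turn units",dr.round(2), "world",d.round(4))
        if yaw is not None: print(" shift in target axes",(T.T@d/.025).round(2))
E
python3 - <<'E'
from h import *
rem([.4975,.059,.28],-5.5)
rem([.4975,.059,.28],174.5)
t=optics.snapshot("top"); print("tumbler",plane(t,325,220,.085),"cap",plane(t,317,195,.077),"canopy",plane(t,335,163.5,.075), "purple ctr",plane(t,387,251,.055))
E
```

```text
t 0.5 p [0.1703 0.523  0.1962] yaw 72.0 xax [-0. -0. -1.] F [-0.5  0.1  0.4] w 0.0942 q [ 1.15  0.09  1.37  0.    1.68 -0.1 ]
 shift units [ -3.35 -13.59  18.19] turn units [15.49  0.    0.  ] world [ 0.3272 -0.464   0.0838]
 shift in target axes [-3.35 14.81 17.22]
t 0.5 p [0.1703 0.523  0.1962] yaw 72.0 xax [-0. -0. -1.] F [-0.5  0.1  0.4] w 0.0942 q [ 1.15  0.09  1.37  0.    1.68 -0.1 ]
 shift units [ -3.35 -13.59  18.19] turn units [-20.51  -0.     0.  ] world [ 0.3272 -0.464   0.0838]
 shift in target axes [ -3.35 -14.81 -17.22]
tumbler [ 0.41247227 -0.12240526  0.085     ] cap [ 0.49766729 -0.09974577  0.077     ] canopy [ 0.60441849 -0.16443251  0.075     ] purple ctr [ 0.30777637 -0.32810412  0.055     ]
```

Call:
servo_tool(deltas="-1 0 0 0.5 0 0 94;-1 0 0 1 0 0 94;-1 0 0 1 0 0 94;-0.35 0 0 1 0 0 94;0 0 0 1 0 0 94;0 0 0 1 0 0 94;0 0 0 1 0 0 94;0 0 0 1 0 0 94;0 0 0 1 0 0 94;0 0 0 1 0 0 94;0 0 0 1 0 0 94;0 0 0 1 0 0 94", force=20)

```text
clock: 1.55
tool_pos: [0.1703, 0.523, 0.2801]
tcp_rot: [1.025, 1.316, -1.024]
ft_force: [-0.2, 0.2, 0.0]
grip_width: 0.094
```

Call:
servo_tool(deltas="0 0.4 0.5 1 0 0 94;0 0.8 0.9 1 0 0 94;0 0.8 0.95 1 0 0 94;0 0.8 0.95 1 0 0 94;0 0.82 0.95 0 0 0 94;0 0.82 0.95 0 0 0 94;0 0.82 0.95 0 0 0 94;0 0.82 0.95 0 0 0 94;0 0.82 0.95 0 0 0 94;0 0.82 0.95 0 0 0 94;0 0.82 0.95 0 0 0 94;0 0.82 0.95 0 0 0 94")

```text
clock: 2.55
tool_pos: [0.3936, 0.2421, 0.2803]
tcp_rot: [1.281, 1.162, -1.279]
ft_force: [1.1, 0.3, 0.1]
grip_width: 0.0938
```

```bash
python3 - <<'E'
from h import *
rem([.4975,.059,.28],-5.5)
E
```

```text
t 2.55 p [0.3936 0.2421 0.2803] yaw -5.5 xax [ 0.001  0.    -1.   ] F [1.1 0.3 0.1] w 0.0938 q [ 0.43 -0.11  1.4   0.    1.85  0.53]
 shift units [0.01 4.84 6.89] turn units [-0.01 -0.01 -0.01] world [ 0.1039 -0.1831 -0.0003]
 shift in target axes [0.01 4.84 6.89]
```

Call:
servo_tool(deltas="0 0.7 1 0 0 0 94;0 0.7 1 0 0 0 94;0 0.7 1 0 0 0 94;0 0.7 1 0 0 0 94;0 0.7 1 0 0 0 94;0 0.7 1 0 0 0 94;0 0.64 0.89 0 0 0 94;1 0 0 0 0 0 94;1 0 0 0 0 0 94;1 0 0 0 0 0 94;1 0 0 0 0 0 94;1 0 0 0 0 0 94")

```text
clock: 3.55
tool_pos: [0.4968, 0.0602, 0.154]
tcp_rot: [1.281, 1.161, -1.28]
ft_force: [-0.2, 0.4, 0.1]
grip_width: 0.0941
```

```bash
python3 - <<'E'
from h import *
rem([.4975,.059,.036],-5.5)
s=crop("scene",180,130,340,270,5,"pics/s1.png")
E
```

```text
t 3.55 p [0.4968 0.0602 0.154 ] yaw -5.6 xax [ 0.001  0.    -1.   ] F [-0.2  0.4  0.1] w 0.0941 q [ 0.01 -0.01  1.56  0.    1.6   0.1 ]
 shift units [4.72 0.03 0.04] turn units [-0.01 -0.   -0.01] world [ 0.0007 -0.0012 -0.118 ]
 shift in target axes [4.72 0.03 0.04]
```

View pics/s1.png

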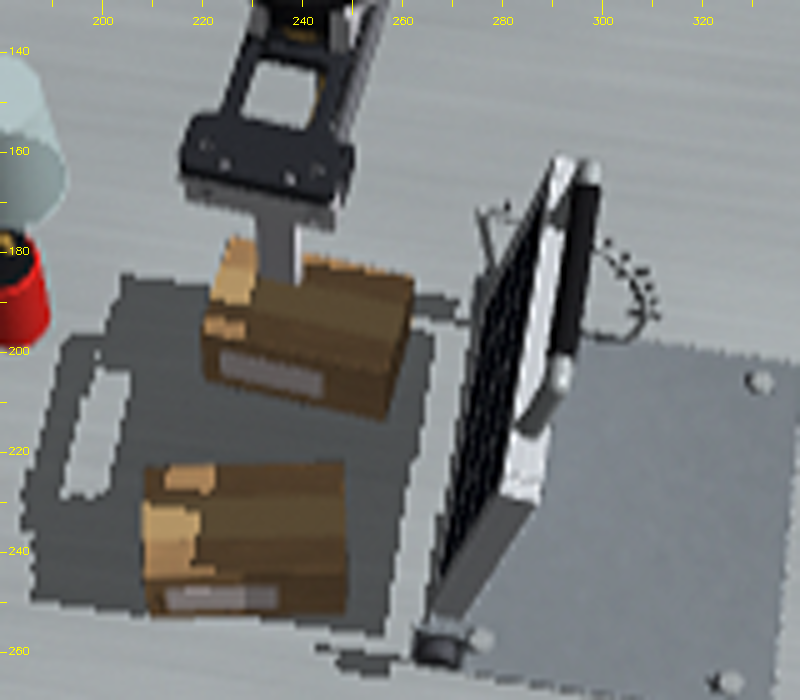

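The far finger's tip is at (240,186), lined up over the middle of the near carton (241,196), and both sides are clear. I'll descend and grip.

Call:
servo_tool(deltas="1 0.03 0.04 0 0 0 94;1 0 0 0 0 0 94;1 0 0 0 0 0 94;1 0 0 0 0 0 94;0.7 0 0 0 0 0 94;0 0 0 0 0 0 94;0 0 0 0 0 0 50;0 0 0 0 0 0 50;0 0 0 0 0 0 50;0 0 0 0 0 0 50;0 0 0 0 0 0 50;0 0 0 0 0 0 50", force=20)

```text
clock: 4.6
tool_pos: [0.4984, 0.0593, 0.0387]
tcp_rot: [1.281, 1.16, -1.278]
ft_force: [-0.9, 1.0, 2.6]
grip_width: 0.0599
```

```bash
python3 - <<'E'
from h import *
rem([.4555,-.2995,.2],-83.5)
s=crop("scene",180,130,340,270,5,"pics/s2.png")
E
```

```text
t 4.6 p [0.4984 0.0593 0.0387] yaw -5.5 xax [ 0.002  0.    -1.   ] F [-0.9  1.   2.6] w 0.0599 q [0.01 0.07 1.71 0.   1.36 0.1 ]
 shift units [-6.46 -0.31 14.45] turn units [15.59 -0.02 -0.02] world [-0.0429 -0.3588  0.1613]
 shift in target axes [-6.45 14.07  3.33]
```

View pics/s2.png

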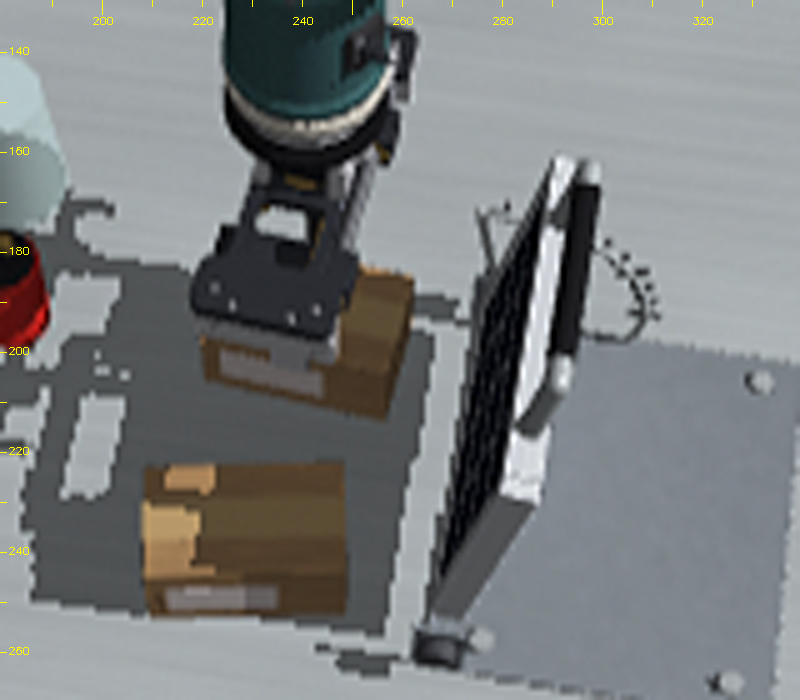

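Grip confirmed: width 59.9 mm, carton between the jaws. I'll lift and turn.

Call:
servo_tool(deltas="-0.5 0 0 0 0 0 50;-1 0 0 0 0 0 50;-1 0 0 0 0 0 50;-1 0 0 1 0 0 50;-1 0 0 1 0 0 50;-1 0 0 1 0 0 50;-0.95 0 0 1 0 0 50;0 0 0 1 0 0 50;0 0 0 1 0 0 50;0 0 0 1 0 0 50;0 0 0 1 0 0 50;0 0 0 1 0 0 50")

```text
clock: 5.65
tool_pos: [0.4967, 0.0593, 0.1976]
tcp_rot: [1.824, 0.651, -1.828]
ft_force: [0.1, -0.1, -2.5]
grip_width: 0.0598
```

Call:
servo_tool(deltas="0 0 0 1 0 0 50;0 0 0 1 0 0 50;0 0 0 1 0 0 50;0 0 0 1 0 0 50;0 0 0 1 0 0 50;0 0 0 1 0 0 50;0 0.4 0.1 0.6 0 0 50;0 0.8 0.19 0 0 0 50;0 1 0.24 0 0 0 50;0 1 0.24 0 0 0 50;0 1 0.24 0 0 0 50;0 1 0.24 0 0 0 50")

```text
clock: 6.65
tool_pos: [0.4806, -0.0743, 0.1976]
tcp_rot: [2.161, 0.124, -2.166]
ft_force: [0.5, -0.4, -3.0]
grip_width: 0.0594
```

```bash
python3 - <<'E'
from h import *
rem([.4555,-.2995,.2],-83.5)
E
```

```text
t 6.65 p [ 0.4806 -0.0743  0.1976] yaw -83.5 xax [-0.002  0.001 -1.   ] F [ 0.5 -0.4 -3. ] w 0.0594 q [-0.27 -0.05  1.51  0.    1.69  1.19]
 shift units [-0.1   8.84  2.02] turn units [-0.    0.02  0.01] world [-0.0251 -0.2252  0.0024]
 shift in target axes [-0.1   8.84  2.02]
```

Call:
servo_tool(deltas="0 1 0.23 0 0 0 50;0 1 0.23 0 0 0 50;0 1 0.23 0 0 0 50;0 1 0.23 0 0 0 50;0 1 0.23 0 0 0 50;0 1 0.23 0 0 0 50;0 1 0.23 0 0 0 50;0 0.8 0.2 0 0 0 50;0 0.4 0.1 0 0 0 50;0 0.2 0 0 0 0 50;0 0 0 0 0 0 50;0 0 0 0 0 0 50")

```text
clock: 7.65
tool_pos: [0.4579, -0.2865, 0.1984]
tcp_rot: [2.163, 0.125, -2.164]
ft_force: [0.7, 0.2, -4.0]
grip_width: 0.0596
```

```bash
python3 - <<'E'
from h import *
rem([.4555,-.2995,.2],-83.5)
s=crop("scene",70,70,190,200,5,"pics/s3.png")
t=crop("top",330,160,430,260,5,"pics/t3.png")
E
```

```text
t 7.65 p [ 0.4579 -0.2865  0.1984] yaw -83.5 xax [-0.     0.002 -1.   ] F [ 0.7  0.2 -4. ] w 0.0596 q [-0.66  0.07  1.39  0.    1.69  0.79]
 shift units [-0.07  0.51  0.15] turn units [-0.    0.    0.02] world [-0.0024 -0.013   0.0016]
 shift in target axes [-0.07  0.51  0.15]
```

View pics/s3.png

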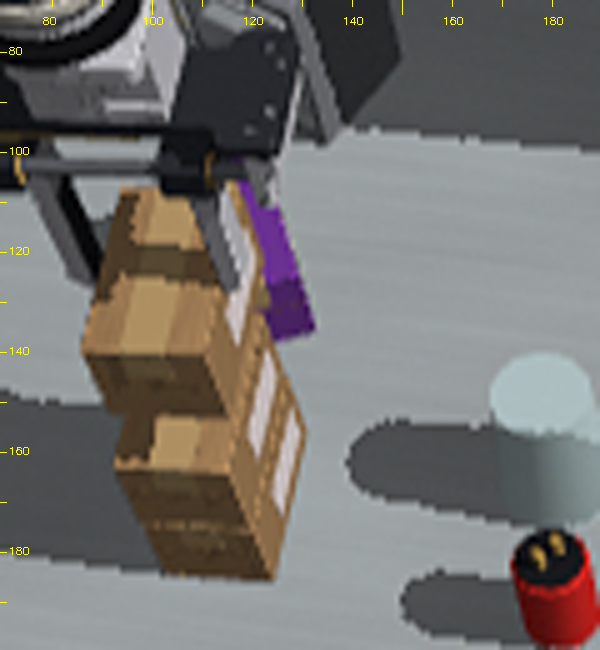

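View pics/t3.png

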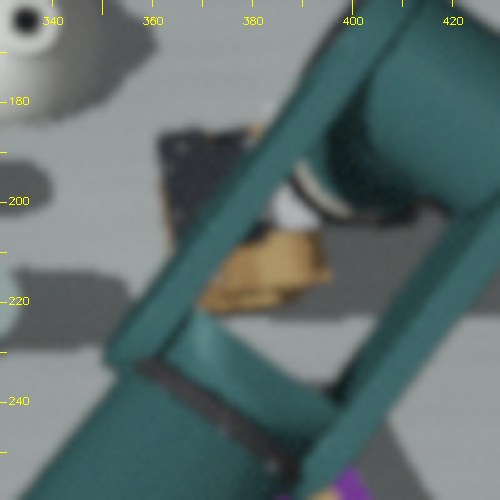

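```bash
python3 - <<'E'
from h import *
s=optics.snapshot("scene")
g=lambda a,b:(70+a/5-.5,70+b/5-.5)
for n,a,b,z in [("held top",(82,348),(207,354),.2147),("held bot",(106,411),(231,418),.1597),("col top",(114,464),(230,471),.11),("col bot",(159,573),(272,580),0)]:
    p,q=plane(s,*g(*a),z),plane(s,*g(*b),z); print(n,p.round(4),q.round(4),((p+q)/2).round(4),np.linalg.norm(p-q).round(4),np.degrees(np.arctan2(*(q-p)[1::-1])).round(1))
u=np.array([np.cos(np.radians(6.5)),np.sin(np.radians(6.5))])
print("held front expected",np.array([.4579,-.2865])+.05*u,"col front expected",np.array([.4555,-.2995])+.05*u)
E
```

```text
held top [ 0.5088 -0.3103  0.2147] [ 0.503  -0.2509  0.2147] [ 0.5059 -0.2806  0.2147] 0.0597 95.6
held bot [ 0.5077 -0.3142  0.1597] [ 0.5022 -0.2522  0.1597] [ 0.505  -0.2832  0.1597] 0.0623 95.1
col top [ 0.5079 -0.3238  0.11  ] [ 0.5028 -0.2642  0.11  ] [ 0.5053 -0.294   0.11  ] 0.0599 94.8
col bot [ 0.5079 -0.3286  0.    ] [ 0.5026 -0.2661  0.    ] [ 0.5053 -0.2973  0.    ] 0.0627 94.8
held front expected [ 0.50757859 -0.28083984] col front expected [ 0.50517859 -0.29383984]
```

Call:
servo_tool(deltas="0 0.25 0.04 0.05 0 0 50;0 0.24 0.04 0.05 0 0 50;0 0 0 0 0 0 50;0.5 0 0 0 0 0 50;0.5 0 0 0 0 0 50;0.5 0 0 0 0 0 50;0.3 0 0 0 0 0 50;0.1 0 0 0 0 0 50;0 0 0 0 0 0 50;0 0 0 0 0 0 50")

```text
clock: 8.63
tool_pos: [0.4572, -0.2998, 0.1511]
tcp_rot: [2.168, 0.113, -2.168]
ft_force: [-0.6, -0.1, -4.2]
grip_width: 0.0597
```

```bash
python3 - <<'E'
from h import *
rem([.4570,-.299,.1487],-84)
s=crop("scene",70,70,190,200,5,"pics/s4.png")
E
```

```text
t 8.63 p [ 0.4572 -0.2998  0.1511] yaw -84.0 xax [-0.  0. -1.] F [-0.6 -0.1 -4.2] w 0.0597 q [-0.68  0.09  1.45  0.    1.59  0.78]
 shift units [ 0.09 -0.03  0.  ] turn units [-0.01 -0.    0.  ] world [-0.0002  0.0008 -0.0024]
 shift in target axes [ 0.09 -0.03  0.  ]
```

View pics/s4.png

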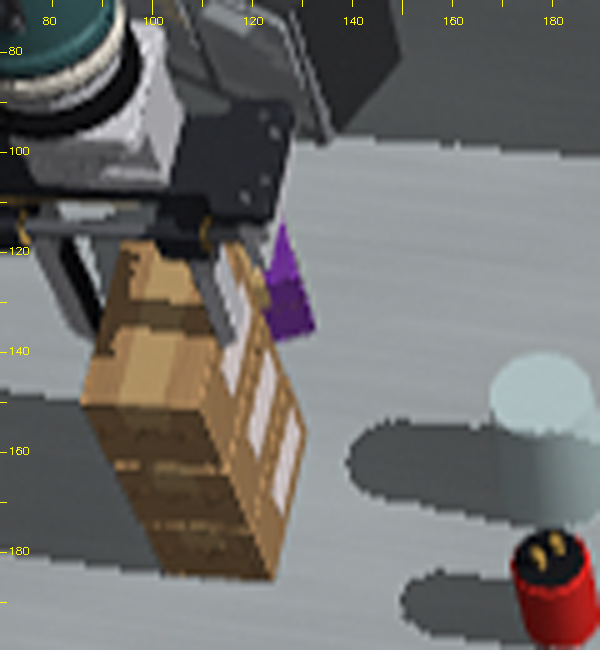

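It lines up well: the front and side edges continue in straight lines through the joint at (115,163). Now I'll ease it down to contact.

Call:
servo_tool(deltas="0.06 0 0 0 0 0 50;0.04 0 0 0 0 0 50;0 0 0 0 0 0 50")

```text
clock: 8.93
tool_pos: [0.4572, -0.2999, 0.1488]
tcp_rot: [2.168, 0.113, -2.168]
ft_force: [-0.5, -0.5, -3.1]
grip_width: 0.0597
```

Call:
servo_tool(deltas="0.05 0 0 0 0 0 50;0 0 0 0 0 0 50;0 0 0 0 0 0 50")

```text
clock: 9.18
tool_pos: [0.4573, -0.3, 0.1486]
tcp_rot: [2.169, 0.112, -2.167]
ft_force: [-1.3, 0.5, 3.3]
grip_width: 0.0598
```

Call:
servo_tool(deltas="0 0 0 0 0 0 66;0 0 0 0 0 0 74;0 0 0 0 0 0 94;0 0 0 0 0 0 94;0 0 0 0 0 0 94;-0.4 0 0 0 0 0 94;-0.9 0 0 0 0 0 94;-1 0 0 0 0 0 94;-1 0 0 0 0 0 94;-1 0 0 -0.5 0 0 94;-1 0 0 -1 0 0 94;0 0 0 -1 0 0 94")

```text
clock: 10.18
tool_pos: [0.4588, -0.3012, 0.2875]
tcp_rot: [2.049, 0.327, -2.033]
ft_force: [-0.2, 0.3, 0.3]
grip_width: 0.0937
```

```bash
python3 - <<'E'
from h import *
rem([.622,.0475,.28],10)
s=crop("scene",70,70,190,200,5,"pics/s5.png")
E
```

```text
t 10.18 p [ 0.4588 -0.3012  0.2875] yaw -71.3 xax [ 0.009 -0.007 -1.   ] F [-0.2  0.3  0.3] w 0.0937 q [-0.68  0.08  1.2   0.    1.85  0.56]
 shift units [  0.26 -11.12 -10.66] turn units [-16.26   0.02  -0.15] world [ 0.1632  0.3487 -0.0075]
 shift in target axes [  0.3    8.85 -12.6 ]
```

View pics/s5.png

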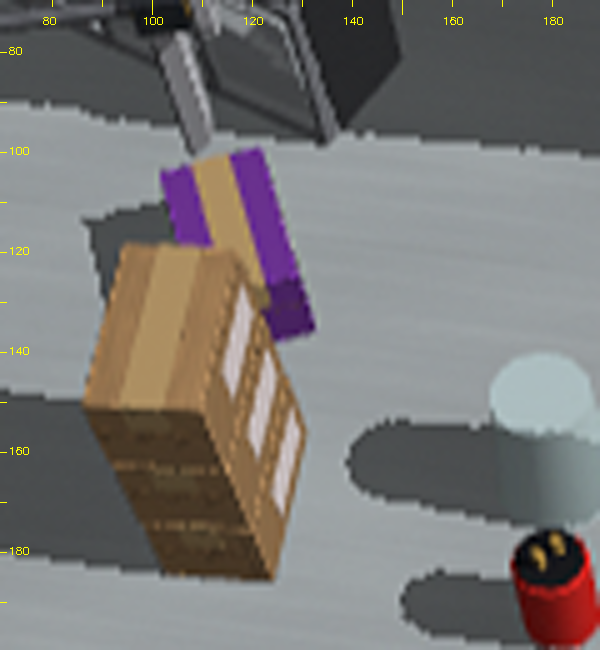

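The first carton sits squarely on the column, its edges continuous at (115,152). Next, the far carton.

Call:
servo_tool(deltas="0 -0.5 -0.45 0 0 0 94;0 -0.97 -0.93 0 0 0 94;0 -0.97 -0.93 0 0 0 94;0 -0.97 -0.93 0 0 0 94;0 -0.97 -0.93 0 0 0 94;0 -0.97 -0.93 0 0 0 94;0 -0.97 -0.93 0 0 0 94;0 -0.97 -0.93 0 0 0 94;0 -0.97 -0.93 0 0 0 94;0 -0.97 -0.93 0 0 0 94;0 -0.97 -0.93 0 0 0 94;0 -0.92 -0.91 -0.3 0 0 94")

```text
clock: 11.23
tool_pos: [0.6221, 0.05, 0.2797]
tcp_rot: [2.032, 0.357, -2.034]
ft_force: [0.5, -0.0, 1.0]
grip_width: 0.0939
```

Call:
servo_tool(deltas="0 0 0 -1 0 0 94;0 0 0 -1 0 0 94;0 0 0 -1 0 0 94;0 0 0 -1 0 0 94;0 0 0 -1 0 0 94;0 0 0 -1 0 0 94;0 0 0 -1 0 0 94;0 0 0 -1 0 0 94;0 0 0 -1 0 0 94;0 0 0 -1 0 0 94;0.5 0 0 -1 0 0 94;1 0 0 -1 0 0 94")

```text
clock: 12.23
tool_pos: [0.6234, 0.0482, 0.2459]
tcp_rot: [1.339, 1.118, -1.329]
ft_force: [-0.3, 0.6, 0.5]
grip_width: 0.094
```

```bash
python3 - <<'E'
from h import *
rem([.622,.0475,.15],10)
E
```

```text
t 12.23 p [0.6234 0.0482 0.2459] yaw -9.9 xax [ 0.007  0.    -1.   ] F [-0.3  0.6  0.5] w 0.094 q [-0.01  0.25  1.09  0.    1.8   0.16]
 shift units [ 3.84 -0.08  0.04] turn units [-3.98 -0.   -0.09] world [-0.0014 -0.0007 -0.0959]
 shift in target axes [ 3.84 -0.06  0.02]
```

Call:
servo_tool(deltas="1 0 0 -1 0 0 94;1 0 0 -1 0 0 94;1 0 0 -1 0 0 94;0.7 0 0 -0.9 0 0 94;0 0 0 0 0 0 94;0 0 0 0 0 0 94")

```text
clock: 12.73
tool_pos: [0.621, 0.0482, 0.1486]
tcp_rot: [1.088, 1.284, -1.091]
ft_force: [-0.6, 0.2, -0.1]
grip_width: 0.0937
```

```bash
python3 - <<'E'
from h import *
rem([.622,.0475,.0385],10)
s=crop("scene",180,130,340,270,5,"pics/s6.png")
E
```

```text
t 12.73 p [0.621  0.0482 0.1486] yaw 9.3 xax [-0.003  0.    -1.   ] F [-0.6  0.2 -0.1] w 0.0937 q [-0.01  0.26  1.26  0.    1.62 -0.18]
 shift units [4.4  0.05 0.04] turn units [-0.14 -0.01  0.04] world [ 0.001  -0.0007 -0.1101]
 shift in target axes [4.4  0.04 0.03]
```

View pics/s6.png

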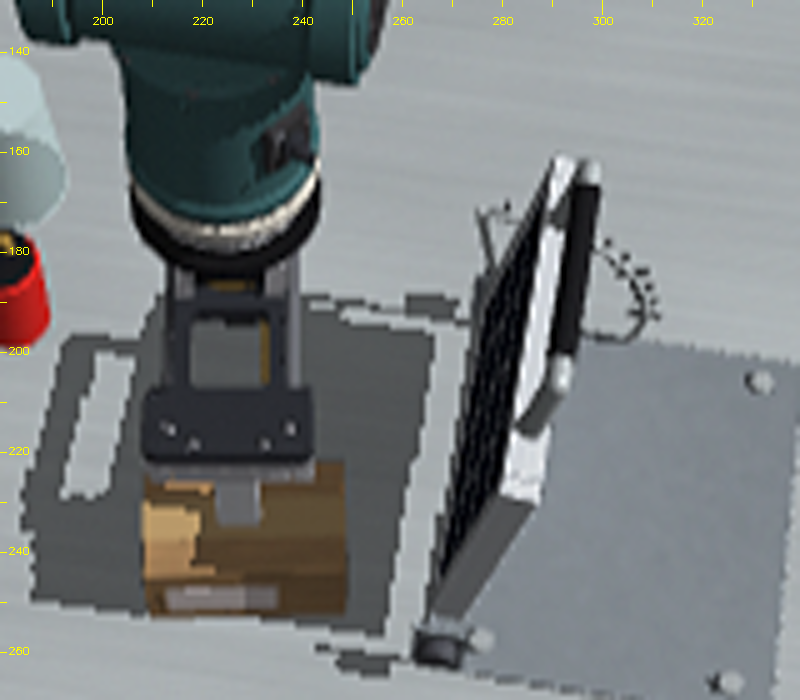

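The finger's tip at (228,234) sits over the carton's middle at (228,238), so I'll descend and grip.

Call:
servo_tool(deltas="1 0.04 0.03 -0.14 0 0 94;1 0 0 0 0 0 94;1 0 0 0 0 0 94;1 0 0 0 0 0 94;0.4 0 0 0 0 0 94;0 0 0 0 0 0 94;0 0 0 0 0 0 50;0 0 0 0 0 0 50;0 0 0 0 0 0 50;0 0 0 0 0 0 50;0 0 0 0 0 0 50;0 0 0 0 0 0 50", force=20)

```text
clock: 13.78
tool_pos: [0.6237, 0.0476, 0.0411]
tcp_rot: [1.079, 1.286, -1.076]
ft_force: [0.2, 0.1, 2.7]
grip_width: 0.0593
```

```bash
python3 - <<'E'
from h import *
rem([.4575,-.299,.27],-84)
E
```

```text
t 13.78 p [0.6237 0.0476 0.0411] yaw 10.2 xax [ 0.002  0.    -1.   ] F [0.2 0.1 2.7] w 0.0593 q [-0.01  0.33  1.4   0.    1.41 -0.19]
 shift units [-9.17 -8.97 12.48] turn units [18.83 -0.02 -0.02] world [-0.1662 -0.3466  0.2289]
 shift in target axes [-9.15 13.09  8.06]
```

Call:
servo_tool(deltas="-0.5 0 0 0 0 0 50;-1 0 0 0 0 0 50;-1 0 0 0 0 0 50;-1 0 0 1 0 0 50;-1 0 0 1 0 0 50;-1 0 0 1 0 0 50;-1 0 0 1 0 0 50;-1 0 0 1 0 0 50;-1 0 0 1 0 0 50;-0.65 0 0 1 0 0 50;0 0 0 1 0 0 50;0 0 0 1 0 0 50")

```text
clock: 14.78
tool_pos: [0.6233, 0.0476, 0.2715]
tcp_rot: [1.647, 0.853, -1.641]
ft_force: [-0.5, -0.6, -1.9]
grip_width: 0.0595
```

Call:
servo_tool(deltas="0 0 0 1 0 0 50;0 0 0 1 0 0 50;0 0 0 1 0 0 50;0 0 0 1 0 0 50;0 0 0 1 0 0 50;0 0 0 1 0 0 50;0 0 0 1 0 0 50;0 0 0 1 0 0 50;0 0 0 1 0 0 50;0 0.3 0.2 0.83 0 0 50;0 0.7 0.43 0 0 0 50;0 1 0.62 0 0 0 50")

```text
clock: 15.78
tool_pos: [0.5975, -0.0045, 0.2683]
tcp_rot: [2.165, 0.119, -2.168]
ft_force: [-0.8, -0.5, -2.7]
grip_width: 0.0597
```

Call:
servo_tool(deltas="0 1 0.62 0 0 0 50;0 1 0.62 0 0 0 50;0 1 0.62 0 0 0 50;0 1 0.62 0 0 0 50;0 1 0.62 0 0 0 50;0 1 0.62 0 0 0 50;0 1 0.62 0 0 0 50;0 1 0.62 0 0 0 50;0 1 0.62 0 0 0 50;0 0.8 0.48 0 0 0 50;0 0.4 0.2 0 0 0 50;0 0 0 0 0 0 50")

```text
clock: 16.78
tool_pos: [0.4678, -0.2774, 0.2687]
tcp_rot: [2.169, 0.11, -2.17]
ft_force: [0.2, 1.1, -2.4]
grip_width: 0.0597
```

```bash
python3 - <<'E'
from h import *
rem([.4573,-.3,.27],-84)
s=crop("scene",50,60,190,200,5,"pics/s7.png")
E
```

```text
t 16.78 p [ 0.4678 -0.2774  0.2687] yaw -84.2 xax [-0.001  0.    -1.   ] F [ 0.2  1.1 -2.4] w 0.0597 q [-0.64  0.07  1.25 -0.    1.83  0.83]
 shift units [-0.05  0.86  0.51] turn units [-0.04  0.01  0.  ] world [-0.0105 -0.0226  0.0013]
 shift in target axes [-0.05  0.86  0.51]
```

View pics/s7.png

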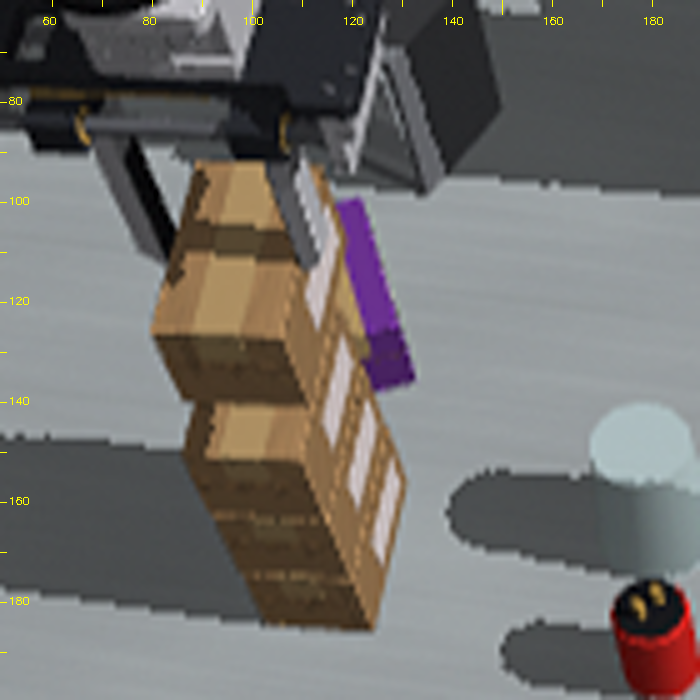

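```bash
python3 - <<'E'
from h import *
s=optics.snapshot("scene")
g=lambda a,b:(50+a/5-.5,60+b/5-.5)
for n,a,b,z in [("held top",(152,334),(283,340),.2827),("held bot",(187,400),(309,405),.2277),("stk top",(184,458),(302,462),.165),("low bot",(268,626),(374,630),0)]:
    p,q=plane(s,*g(*a),z),plane(s,*g(*b),z); print(n,p.round(4),q.round(4),((p+q)/2).round(4),np.linalg.norm(p-q).round(4),np.degrees(np.arctan2(*(q-p)[1::-1])).round(1))
E
```

```text
held top [ 0.5215 -0.3005  0.2827] [ 0.5157 -0.2417  0.2827] [ 0.5186 -0.2711  0.2827] 0.0591 95.7
held bot [ 0.518  -0.3011  0.2277] [ 0.512  -0.2441  0.2277] [ 0.515  -0.2726  0.2277] 0.0574 96.1
stk top [ 0.511  -0.3229  0.165 ] [ 0.5043 -0.2651  0.165 ] [ 0.5076 -0.294   0.165 ] 0.0582 96.6
low bot [ 0.509  -0.3231  0.    ] [ 0.5025 -0.265   0.    ] [ 0.5058 -0.2941  0.    ] 0.0585 96.4
```

Call:
servo_tool(deltas="0 0.43 0.25 0 0 0 50;0 0.42 0.24 0 0 0 50;0 0 0 0 0 0 50;0.6 0 0 0 0 0 50;0.6 0 0 0 0 0 50;0.6 0 0 0 0 0 50;0.4 0 0 0 0 0 50;0.1 0 0 0 0 0 50;0 0 0 0 0 0 50;0 0 0 0 0 0 50")

```text
clock: 17.72
tool_pos: [0.4592, -0.2981, 0.2119]
tcp_rot: [2.168, 0.114, -2.166]
ft_force: [0.6, 0.6, -2.3]
grip_width: 0.0596
```

```bash
python3 - <<'E'
from h import *
rem([.4573,-.3,.206],-84)
s=crop("scene",50,60,190,200,5,"pics/s8.png")
E
```

```text
t 17.72 p [ 0.4592 -0.2981  0.2119] yaw -84.0 xax [ 0.001 -0.    -1.   ] F [ 0.6  0.6 -2.3] w 0.0596 q [-0.68  0.08  1.35  0.    1.71  0.79]
 shift units [0.24 0.07 0.08] turn units [ 0.01 -0.01 -0.01] world [-0.0019 -0.0019 -0.0059]
 shift in target axes [0.24 0.07 0.08]
```

View pics/s8.png

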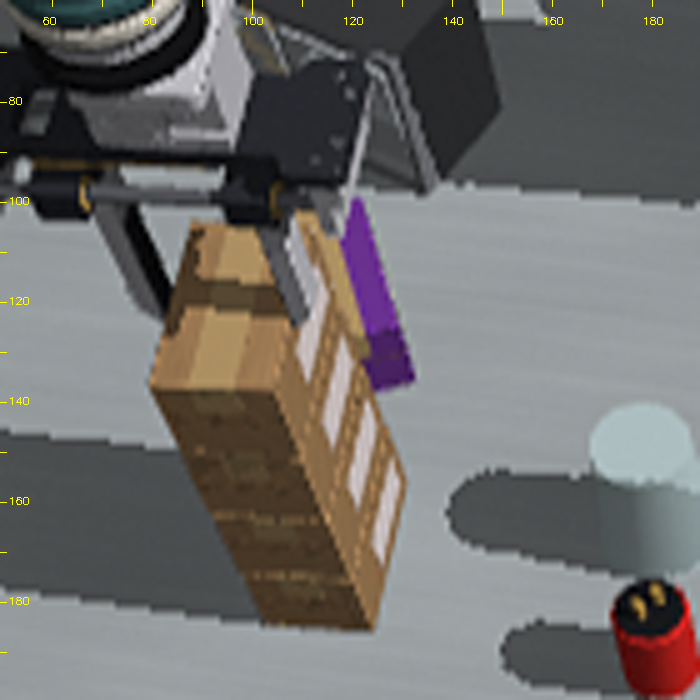

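Call:
servo_tool(deltas="0.1 0.05 0.05 0 0 0 50;0.08 0 0 0 0 0 50;0.04 0 0 0 0 0 50;0 0 0 0 0 0 50;0 0 0 0 0 0 50")

```text
clock: 18.18
tool_pos: [0.4579, -0.2996, 0.2061]
tcp_rot: [2.168, 0.113, -2.167]
ft_force: [0.3, 0.5, -0.9]
grip_width: 0.0593
```

Call:
servo_tool(deltas="0.04 0 0 0 0 0 50;0 0 0 0 0 0 50;0 0 0 0 0 0 50")

```text
clock: 18.43
tool_pos: [0.4579, -0.2996, 0.2061]
tcp_rot: [2.168, 0.113, -2.166]
ft_force: [-1.4, 0.8, 4.4]
grip_width: 0.0598
```

Contact. I'll open and lift.

Call:
servo_tool(deltas="0 0 0 0 0 0 66;0 0 0 0 0 0 74;0 0 0 0 0 0 94;0 0 0 0 0 0 94;0 0 0 0 0 0 94;-0.4 0 0 0 0 0 94;-0.9 0 0 0 0 0 94;-1 0 0 0 0 0 94;-1 0 0 0 0 0 94;-1 0 0 0 0 0 94;-0.5 0 0 0 0 0 94;0 0 0 0 0 0 94")

```text
clock: 19.43
tool_pos: [0.4588, -0.3002, 0.3298]
tcp_rot: [2.172, 0.108, -2.158]
ft_force: [-0.0, 0.3, 0.6]
grip_width: 0.094
```

```bash
python3 - <<'E'
from h import *
# bar grasp: jaws along stand x (world 88.2) or -91.8
for y in(88.2,-91.8): rem([.563,.1914,.30],y)
s=crop("scene",50,60,190,200,5,"pics/s9.png")
crop("scene",250,140,350,280,5,"pics/s9p.png",s)
E
```

```text
t 19.43 p [ 0.4588 -0.3002  0.3298] yaw -84.0 xax [ 0.007 -0.005 -1.   ] F [-0.   0.3  0.6] w 0.094 q [-0.68  0.09  1.1   0.    1.94  0.78]
 shift units [  1.12 -19.13  -6.2 ] turn units [-34.44   0.1   -0.11] world [ 0.1042  0.4916 -0.0298]
 shift in target axes [ 1.19 19.79  3.55]
t 19.43 p [ 0.4588 -0.3002  0.3298] yaw -84.0 xax [ 0.007 -0.005 -1.   ] F [-0.   0.3  0.6] w 0.094 q [-0.68  0.09  1.1   0.    1.94  0.78]
 shift units [  1.12 -19.13  -6.2 ] turn units [ 1.56 -0.08 -0.06] world [ 0.1042  0.4916 -0.0298]
 shift in target axes [  1.19 -19.79  -3.55]
```

View pics/s9.png

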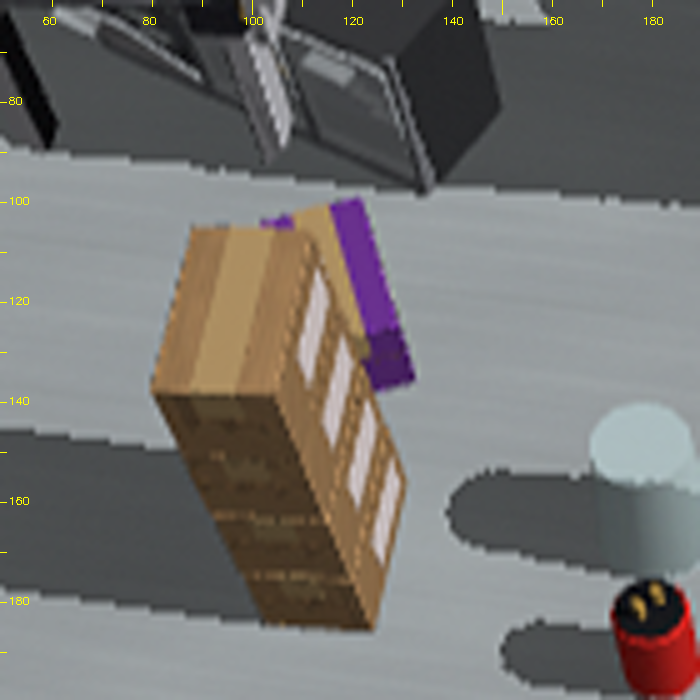

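The four-high stack looks square. Now over to the panel handle, with the jaws across the bar.

Call:
servo_tool(deltas="0 0 0 0.8 0 0 94;0 0 0 0.76 0 0 94;0 -0.5 -0.09 0 0 0 94;0 -1 -0.18 0 0 0 94;0 -1 -0.18 0 0 0 94;0 -1 -0.18 0 0 0 94;0 -1 -0.18 0 0 0 94;0 -1 -0.18 0 0 0 94;0 -1 -0.18 0 0 0 94;0 -1 -0.18 0 0 0 94;0 -1 -0.18 0 0 0 94;0 -1 -0.18 0 0 0 94")

```text
clock: 20.48
tool_pos: [0.5074, -0.0611, 0.3236]
tcp_rot: [-2.204, 0.031, 2.209]
ft_force: [0.3, 0.5, 0.4]
grip_width: 0.0939
```

Call:
servo_tool(deltas="0 -1 -0.18 0 0 0 94;0 -1 -0.18 0 0 0 94;0 -1 -0.18 0 0 0 94;0 -1 -0.18 0 0 0 94;0 -1 -0.18 0 0 0 94;0 -1 -0.18 0 0 0 94;0 -1 -0.18 0 0 0 94;0 -1 -0.18 0 0 0 94;0 -1 -0.18 0 0 0 60;0 -0.7 -0.12 0 0 0 60;0 0 0 0 0 0 60;0 0 0 0 0 0 60")

```text
clock: 21.48
tool_pos: [0.5581, 0.1788, 0.3233]
tcp_rot: [-2.205, 0.032, 2.211]
ft_force: [-0.4, -0.9, 0.2]
grip_width: 0.0706
```

```bash
python3 - <<'E'
from h import *
rem([.563,.1914,.235],-91.8)
s=crop("scene",230,110,350,230,5,"pics/s10.png")
t=crop("top",190,135,300,220,7,"pics/t10.png")
E
```

```text
t 21.48 p [0.5581 0.1788 0.3233] yaw -91.6 xax [-0.003 -0.001 -1.   ] F [-0.4 -0.9  0.2] w 0.0706 q [ 0.21  0.18  1.01 -0.    1.95  1.81]
 shift units [ 3.53 -0.51 -0.19] turn units [ 0.04  0.03 -0.01] world [ 0.0049  0.0126 -0.0883]
 shift in target axes [ 3.53 -0.51 -0.18]
```

View pics/s10.png

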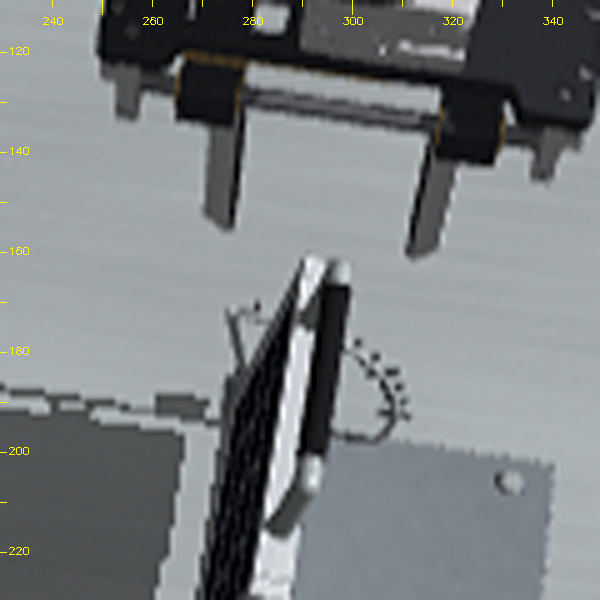

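View pics/t10.png

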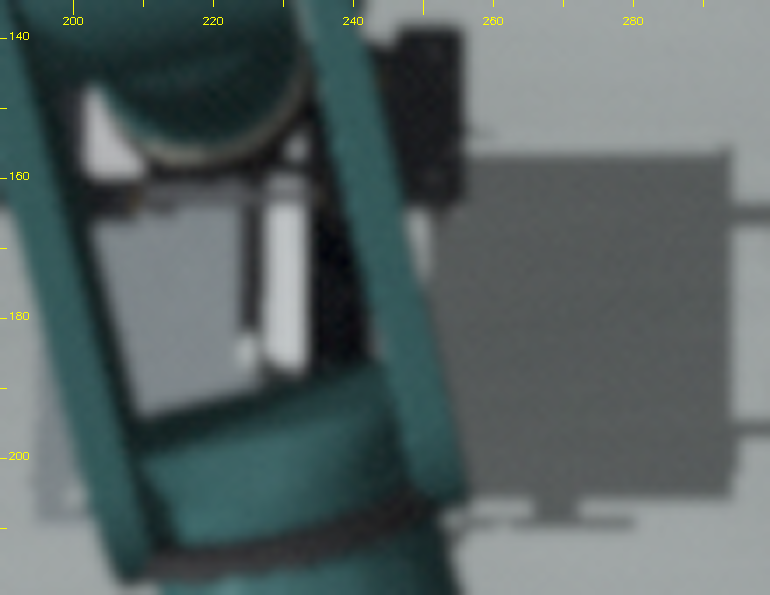

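Call:
servo_tool(deltas="0 -0.51 -0.18 0 0 0 60;0 0 0 0 0 0 60;0.7 0 0 0 0 0 60;1 0 0 0 0 0 60;1 0 0 0 0 0 60;0.5 0 0 0 0 0 60;0 0 0 0 0 0 60;0 0 0 0 0 0 60")

```text
clock: 22.25
tool_pos: [0.5636, 0.1898, 0.2442]
tcp_rot: [-2.204, 0.035, 2.207]
ft_force: [0.5, -0.6, 0.6]
grip_width: 0.0598
```

```bash
python3 - <<'E'
from h import *
rem([.563,.1914,.230],-91.8)
s=crop("scene",230,110,350,230,5,"pics/s11.png")
print(proj(s,[.563,.1914,.227]))
E
```

```text
t 22.25 p [0.5636 0.1898 0.2442] yaw -91.8 xax [-0.002 -0.    -1.   ] F [ 0.5 -0.6  0.6] w 0.0598 q [0.23 0.19 1.17 0.   1.79 1.83]
 shift units [ 0.57 -0.06  0.02] turn units [-0.    0.02 -0.  ] world [-0.0006  0.0016 -0.0142]
 shift in target axes [ 0.57 -0.06  0.02]
[295.30883347 184.23736302]
```

View pics/s11.png

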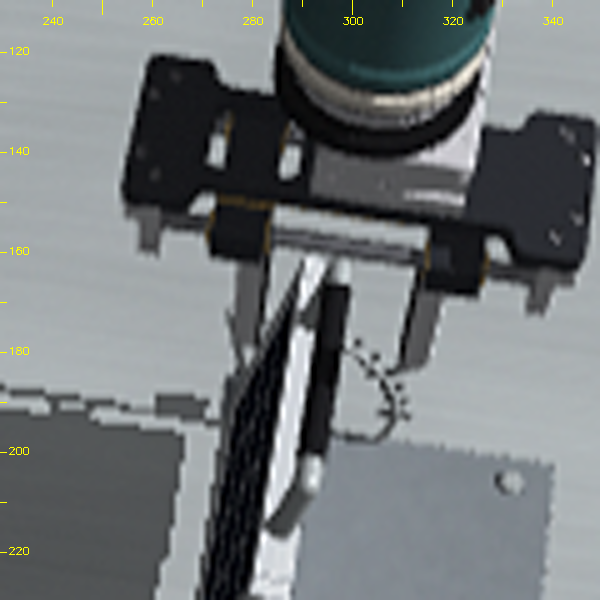

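The fingers straddle the bar: the left one is behind the panel at (279,170) and the right one at (314,178). I'll finish the descent and close.

Call:
servo_tool(deltas="0.3 -0.05 0 0 0 0 60;0.25 0 0 0 0 0 60;0 0 0 0 0 0 60;0 0 0 0 0 0 30;0 0 0 0 0 0 16;0 0 0 0 0 0 5;0 0 0 0 0 0 5;0 0 0 0 0 0 5;0 0 0 0 0 0 5", force=25)

```text
clock: 23.05
tool_pos: [0.5639, 0.1915, 0.2312]
tcp_rot: [-2.206, 0.034, 2.205]
ft_force: [0.1, -0.3, 0.7]
grip_width: 0.0238
```

```bash
python3 - <<'E'
from h import *
rem([.563,.1914,.230],-91.8)
o=manip.observe(); h=np.array([.5628,.1513,.032]); d=o["tool_pos"]-[0,0,.003]-h; print("theta",np.degrees(np.arctan2(d[2],d[1])),np.hypot(d[1],d[2]))
s=crop("scene",230,130,350,270,4,"pics/s12.png")
E
```

```text
t 23.05 p [0.5639 0.1915 0.2312] yaw -91.8 xax [ 0.  0. -1.] F [ 0.1 -0.3  0.7] w 0.0238 q [0.23 0.19 1.19 0.   1.76 1.83]
 shift units [0.05 0.01 0.04] turn units [ 0. -0.  0.] world [-0.0009 -0.0001 -0.0012]
 shift in target axes [0.05 0.01 0.04]
theta 78.42154366141426 0.20028228590429026
```

View pics/s12.png

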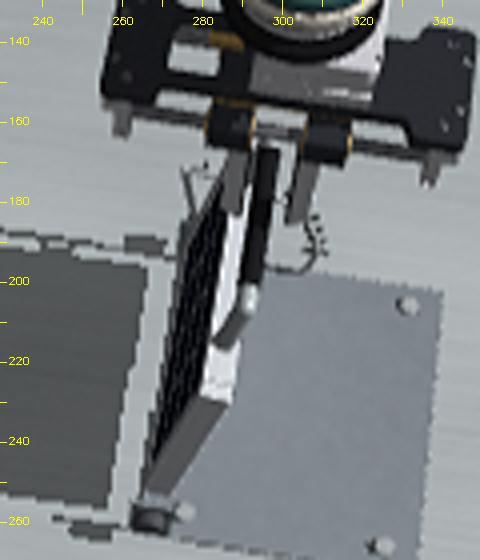

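Call:
servo_tool(deltas="0 0 0 0 0 0 5;0 0 0 0 0 0 5;0 0 0 0 0 0 5;0 0 0 0 0 0 5")

```text
clock: 23.43
tool_pos: [0.5639, 0.1915, 0.231]
tcp_rot: [-2.206, 0.034, 2.206]
ft_force: [-0.7, -0.3, -0.6]
grip_width: 0.0049
```

The width of 4.9 mm is less than the 12 mm bar, so the grasp missed. I'll look before moving.

```bash
python3 - <<'E'
from h import *
s=crop("scene",260,140,340,230,7,"pics/s13.png")
t=crop("top",200,135,280,220,7,"pics/t13.png")
o=manip.observe();p=o["tool_pos"]
print(proj(s,p-[0,0,.003]),proj(s,p-[0,0,.022]),proj(t,p-[0,0,.003]))
E
```

```text
[295.35298491 184.33656883] [294.61754715 188.6653544 ] [225.63356952 168.09009077]
```

View pics/s13.png

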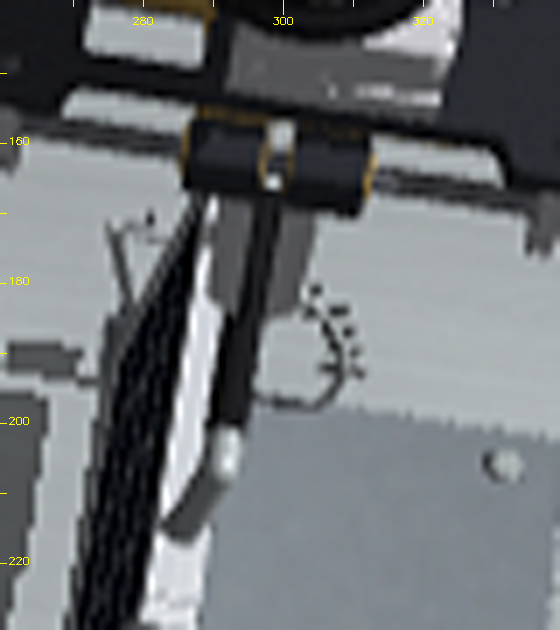

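View pics/t13.png

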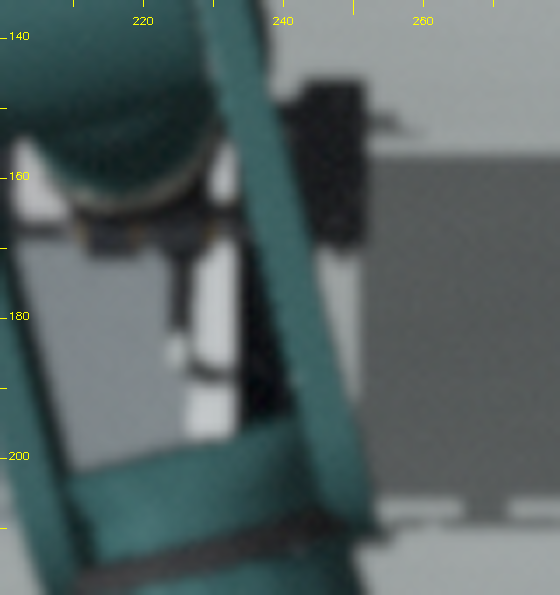

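```bash
python3 - <<'E'
from h import *
s=optics.snapshot("scene")
for x in(-.008,0,.008):
  print(proj(s,[.5581+x,.1788,.3013]), proj(s,[.5636+x,.1898,.2222]), proj(s,[.5639+x,.1915,.209]))
o=manip.observe();print(o["grip_width"],o["tool_pos"],o["ft_force"])
E
```

```text
[293.03344109 160.09636333] [294.75508124 182.41413388] [294.99180053 185.644429  ]
[292.62151874 163.26346586] [294.37357549 185.47616906] [294.61495295 188.68747507]
[292.20641374 166.45503844] [293.98929575 188.5604687 ] [294.23539271 191.75242581]
0.004728124001952161 [0.563851   0.19149164 0.23102309] [ 0.07812422  0.39620136 -0.76246831]
```

Call:
servo_tool(deltas="0 -0.27 0.01 0 0 0 5;0.07 -0.27 0.01 0 0 0 5;0.07 -0.27 0.01 0 0 0 5")

```text
clock: 23.83
tool_pos: [0.5638, 0.2126, 0.2275]
tcp_rot: [-2.206, 0.034, 2.205]
ft_force: [0.0, 0.7, -0.9]
grip_width: 0.0054
```

```bash
python3 - <<'E'
from h import *
rem()
s=crop("scene",260,140,340,230,7,"pics/s14.png")
print(s["frame"][176,284:310].mean(1).astype(int))
E
```

```text
t 23.83 p [0.5638 0.2126 0.2275] yaw -91.8 xax [ 0.  0. -1.] F [ 0.   0.7 -0.9] w 0.0054 q [0.27 0.2  1.18 0.   1.76 1.87]
[ 72  33   1  14 131 229 227 154 163  17  13  25  30  32  29 191  93  82
  83  84  84  46 158 182  42  54]
```

View pics/s14.png

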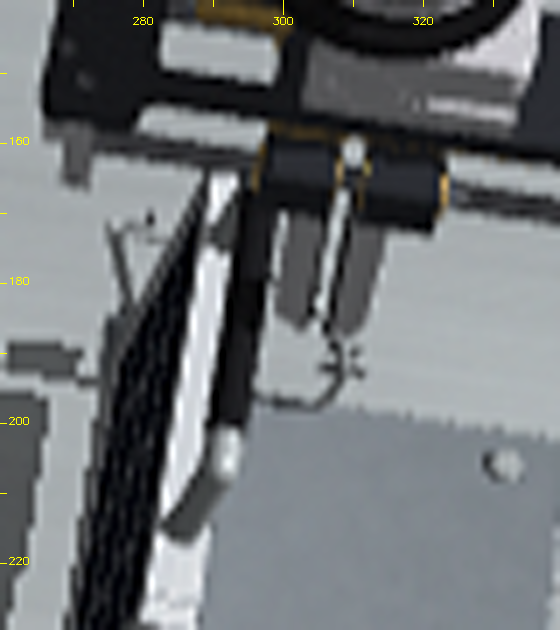

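```bash
python3 - <<'E'
from h import *
s=optics.snapshot("scene")
for dy in(-.00875,.00875):
  for x in(-.008,.008):
    for z in (.2055,.2245,.2345): print(dy,x,z,proj(s,[.5638+x,.2126+dy,z]).round(1))
for x in (-.049,0,.049): print("bar",proj(s,[.5628+x,.1914-x*.03,.227]).round(1))
t=optics.snapshot("top")
for x in (-.049,0,.049): print("bar",proj(t,[.5628+x,.1914-x*.03,.227]).round(1))
E
```

```text
-0.00875 -0.008 0.2055 [300.3 187.1]
-0.00875 -0.008 0.2245 [301.1 182.8]
-0.00875 -0.008 0.2345 [301.6 180.5]
-0.00875 0.008 0.2055 [299.6 193.2]
-0.00875 0.008 0.2245 [300.4 189. ]
-0.00875 0.008 0.2345 [300.9 186.7]
0.00875 -0.008 0.2055 [308.1 188.2]
0.00875 -0.008 0.2245 [309.  183.9]
0.00875 -0.008 0.2345 [309.5 181.5]
0.00875 0.008 0.2055 [307.4 194.3]
0.00875 0.008 0.2245 [308.4 190. ]
0.00875 0.008 0.2345 [308.9 187.7]
bar [298.2 165.8]
bar [295.3 184.2]
bar [292.3 203.4]
bar [225.3 184.3]
bar [225.7 168.5]
bar [226.1 152.8]
```

```bash
python3 - <<'E'
from h import *
s=optics.snapshot("scene")
for p,n in (((.4968,.0602,.154),"s1 obs 240,186.5"),((.621,.0482,.1486),"s6 obs 227,234.5"),((.5581,.1788,.3233),"")):
  for dx in(.047,.0595):
    for dz in(.022,.003,-.01): print(n,dx,dz,proj(s,[p[0]+dx,p[1],p[2]-dz]).round(1))
# s10: jaws along y, w=.0706 right tip obs (312-318,161.5), left(272-276,155.5)
for dy in(-.0353,-.0478,.0353,.0478):
  for x in (-.008,.008): print(dy,x,proj(s,[.5581+x,.1788+dy,.3013]).round(1))
E
```

```text
s1 obs 240,186.5 0.047 0.022 [238.6 190.3]
s1 obs 240,186.5 0.047 0.003 [238.5 186.3]
s1 obs 240,186.5 0.047 -0.01 [238.4 183.5]
s1 obs 240,186.5 0.0595 0.022 [237.7 194.8]
s1 obs 240,186.5 0.0595 0.003 [237.6 190.8]
s1 obs 240,186.5 0.0595 -0.01 [237.6 188. ]
s6 obs 227,234.5 0.047 0.022 [224.7 237. ]
s6 obs 227,234.5 0.047 0.003 [224.4 233.5]
s6 obs 227,234.5 0.047 -0.01 [224.2 231. ]
s6 obs 227,234.5 0.0595 0.022 [223.7 241.9]
s6 obs 227,234.5 0.0595 0.003 [223.4 238.5]
s6 obs 227,234.5 0.0595 -0.01 [223.2 236.1]
 0.047 0.022 [290.1 182.4]
 0.047 0.003 [290.9 177.5]
 0.047 -0.01 [291.4 174.1]
 0.0595 0.022 [289.5 187.6]
 0.0595 0.003 [290.2 182.8]
 0.0595 -0.01 [290.7 179.4]
-0.0353 -0.008 [276.3 157.9]
-0.0353 0.008 [275.3 164.2]
-0.0478 -0.008 [270.4 157.2]
-0.0478 0.008 [269.4 163.5]
0.0353 -0.008 [309.9 162.3]
0.0353 0.008 [309.2 168.7]
0.0478 -0.008 [315.9 163.1]
0.0478 0.008 [315.2 169.5]
```

```bash
python3 - <<'E'
from h import *
s=optics.snapshot("scene")
for z in(.129,.139,.149,.159):
  print("s4 obs tip right finger ~(115,138)",z,[proj(s,[.4572+x,-.2998+y,z]).round(1).tolist() for x in(-.008,.008) for y in (.03,.0425)])
p=[.5638,.2126,.2275]
# big features of gripper body: need both views
t=crop("top",190,120,300,220,7,"pics/t15.png"); crop("scene",230,90,370,230,5,"pics/s15.png",s)
E
```

```text
s4 obs tip right finger ~(115,138) 0.129 [[117.7, 142.1], [122.4, 142.7], [115.9, 147.1], [120.6, 147.7]]
s4 obs tip right finger ~(115,138) 0.139 [[116.8, 139.8], [121.5, 140.4], [115.0, 144.9], [119.8, 145.5]]
s4 obs tip right finger ~(115,138) 0.149 [[115.9, 137.4], [120.7, 138.1], [114.1, 142.6], [118.9, 143.2]]
s4 obs tip right finger ~(115,138) 0.159 [[115.0, 135.1], [119.8, 135.7], [113.2, 140.2], [118.0, 140.9]]
```

View pics/t15.png

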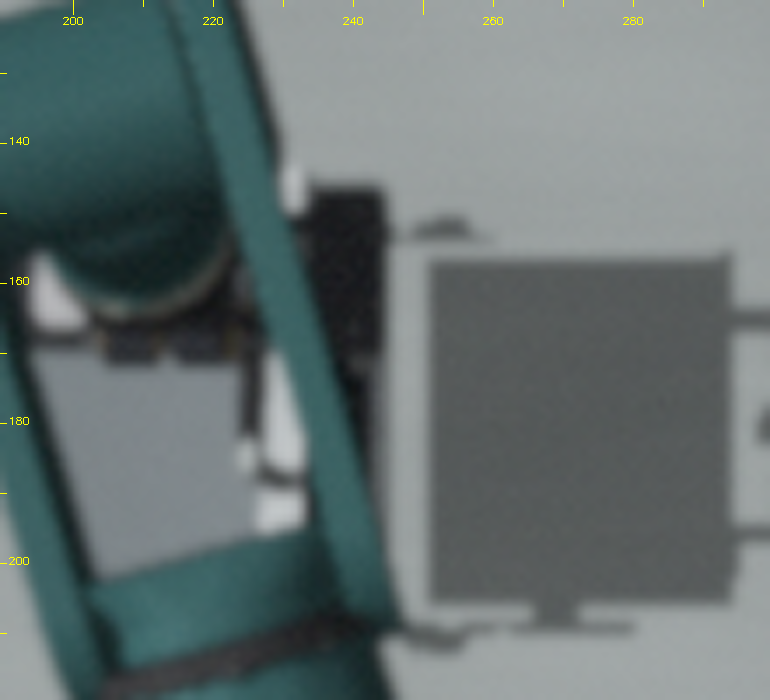

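View pics/s15.png

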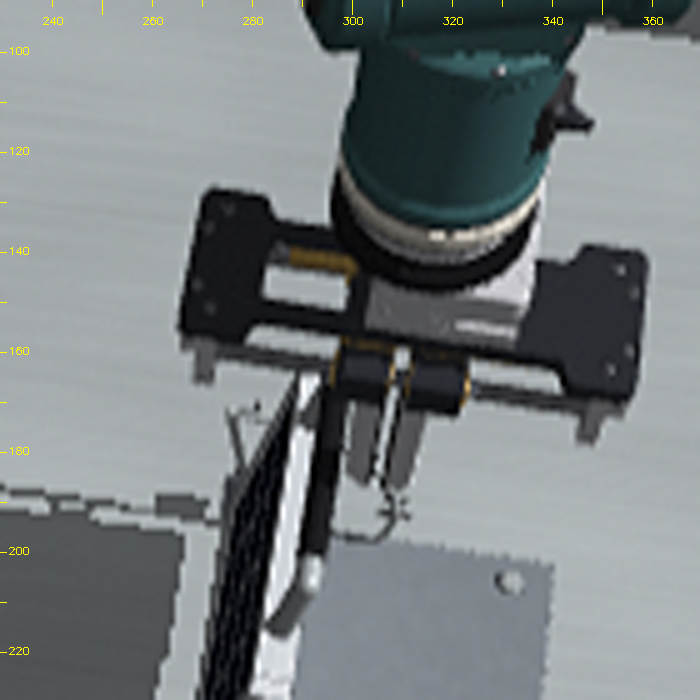

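The grasp missed: the bar shows behind the fingers, so it was below the tips. The images put the tips consistently 20–25 mm higher than the nominal tip height. I'll raise, re-centre, open, go about 23 mm deeper and look again.

Call:
servo_tool(deltas="-0.8 0 0 0 0 0 5;-0.7 0 0 0 0 0 5;0 0.4 0 0 0 0 60;0 0.45 0 0 0 0 60;0 0 0 0 0 0 60;0 0 0 0 0 0 60;0 0 0 0 0 0 60;0.5 0 0 0 0 0 60;0.6 0 0 0 0 0 60;0.6 0 0 0 0 0 60;0.5 0 0 0 0 0 60;0 0 0 0 0 0 60")

```text
clock: 25.13
tool_pos: [0.5612, 0.1903, 0.2056]
tcp_rot: [-2.199, 0.036, 2.215]
ft_force: [0.5, -0.2, -0.4]
grip_width: 0.0601
```

```bash
python3 - <<'E'
from h import *
rem([.5628,.1914,.208],-91.8)
s=crop("scene",250,130,340,230,7,"pics/s16.png")
E
```

```text
t 25.13 p [0.5612 0.1903 0.2056] yaw -91.8 xax [-0.007 -0.002 -1.   ] F [ 0.5 -0.2 -0.4] w 0.0601 q [0.23 0.19 1.24 0.   1.72 1.83]
 shift units [-0.1  -0.05 -0.06] turn units [ 0.01  0.08 -0.02] world [0.0016 0.0011 0.0024]
 shift in target axes [-0.1  -0.05 -0.06]
```

View pics/s16.png

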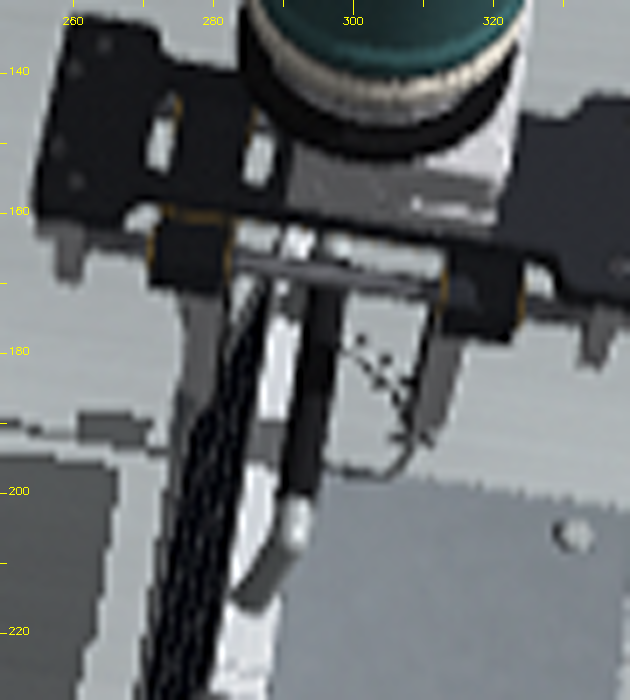

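Call:
servo_tool(deltas="0 -0.05 -0.05 0 0 0 40;0 0 0 0 0 0 25;0 0 0 0 0 0 10;0 0 0 0 0 0 8;0 0 0 0 0 0 8;0 0 0 0 0 0 8;0 0 0 0 0 0 8;0 0 0 0 0 0 8;0 0 0 0 0 0 8;0 0 0 0 0 0 8", force=25)

```text
clock: 26.02
tool_pos: [0.5644, 0.1907, 0.2101]
tcp_rot: [-2.206, 0.037, 2.206]
ft_force: [-0.5, -3.6, -0.2]
grip_width: 0.0111
```

```bash
python3 - <<'E'
from h import *
rem([.5628,.1914,.208],-91.8)
s=crop("scene",250,130,340,230,7,"pics/s17.png")
E
```

```text
t 26.02 p [0.5644 0.1907 0.2101] yaw -91.8 xax [-0.    -0.002 -1.   ] F [-0.5 -3.6 -0.2] w 0.0111 q [ 0.23  0.19  1.23 -0.    1.72  1.83]
 shift units [ 0.08 -0.03  0.06] turn units [-0.01  0.   -0.02] world [-0.0016  0.0007 -0.0021]
 shift in target axes [ 0.08 -0.03  0.06]
```

View pics/s17.png

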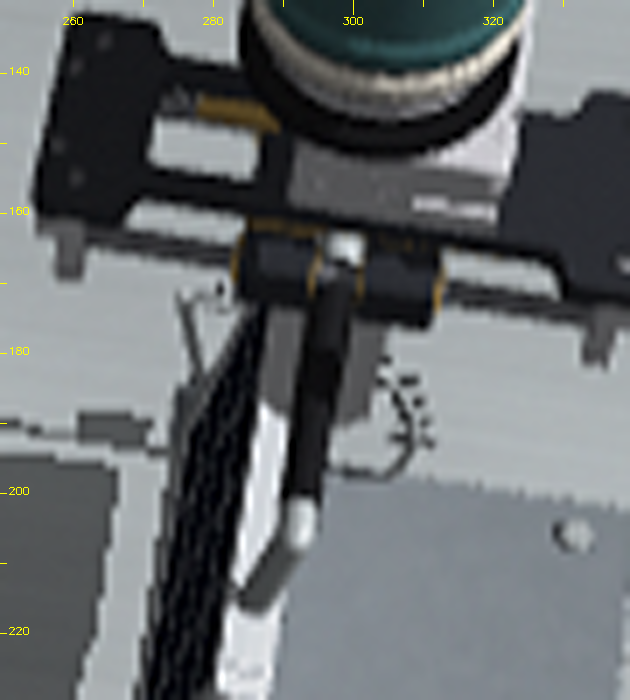

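The jaws now stop at 11 mm with the panel's resistance showing in Fy, and the bar shows between the fingers at (296,180). The bar is held, so I'll swing it along the arc.

Call:
servo_tool(deltas="0.06 -0.27 0 0 0 0 8;0.07 -0.27 0 0 0 0 8;0.08 -0.27 0 0 0 0 8;0.09 -0.27 0 0 0 0 8;0.1 -0.26 0 0 0 0 8;0.11 -0.26 0 0 0 0 8;0 0 0 0 0 0 8;0 0 0 0 0 0 8")

```text
clock: 26.73
tool_pos: [0.5655, 0.2341, 0.1967]
tcp_rot: [-2.205, 0.028, 2.205]
ft_force: [-0.3, 2.1, 0.7]
grip_width: 0.0112
```

```bash
python3 - <<'E'
from h import *
rem()
s=crop("scene",250,130,350,230,7,"pics/s18.png")
E
```

```text
t 26.73 p [0.5655 0.2341 0.1967] yaw -91.7 xax [-0.     0.004 -1.   ] F [-0.3  2.1  0.7] w 0.0112 q [0.3  0.23 1.21 0.   1.7  1.9 ]
```

View pics/s18.png

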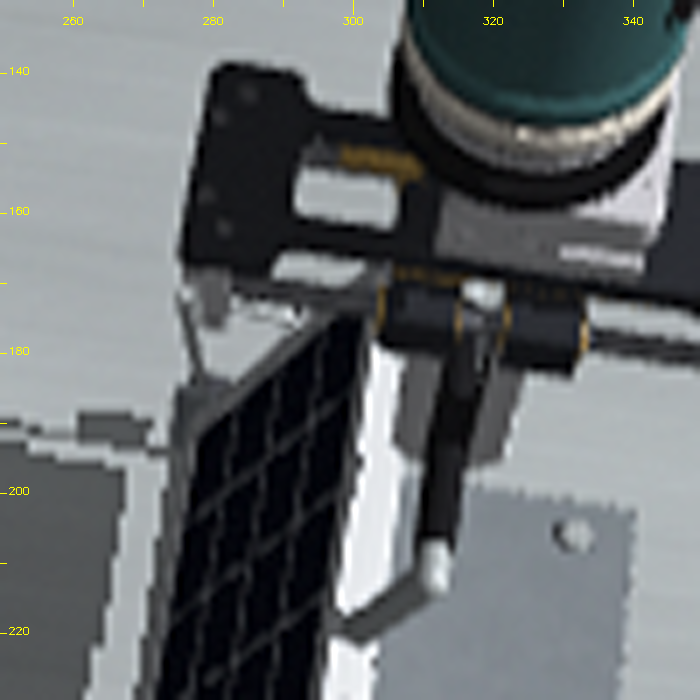

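Call:
servo_tool(deltas="0.13 -0.25 0 0 0 0 8;0.13 -0.25 0 0 0 0 8;0.14 -0.24 0 0 0 0 8;0.14 -0.24 0 0 0 0 8;0.155 -0.23 0 0 0 0 8;0.155 -0.23 0 0 0 0 8;0.17 -0.22 0 0 0 0 8;0.17 -0.22 0 0 0 0 8;0.19 -0.21 0 0 0 0 8;0.19 -0.21 0 0 0 0 8;0 0 0 0 0 0 8;0 0 0 0 0 0 8")

```text
clock: 27.78
tool_pos: [0.5668, 0.2911, 0.1565]
tcp_rot: [-2.203, 0.03, 2.207]
ft_force: [-3.0, 5.3, -1.0]
grip_width: 0.0113
```

```bash
python3 - <<'E'
from h import *
rem()
s=crop("scene",250,140,370,280,5,"pics/s19.png")
t=crop("top",190,135,300,220,7,"pics/t19.png",)
E
```

```text
t 27.78 p [0.5668 0.2911 0.1565] yaw -91.7 xax [-0.002  0.003 -1.   ] F [-3.   5.3 -1. ] w 0.0113 q [0.38 0.29 1.21 0.   1.64 1.98]
```

View pics/s19.png

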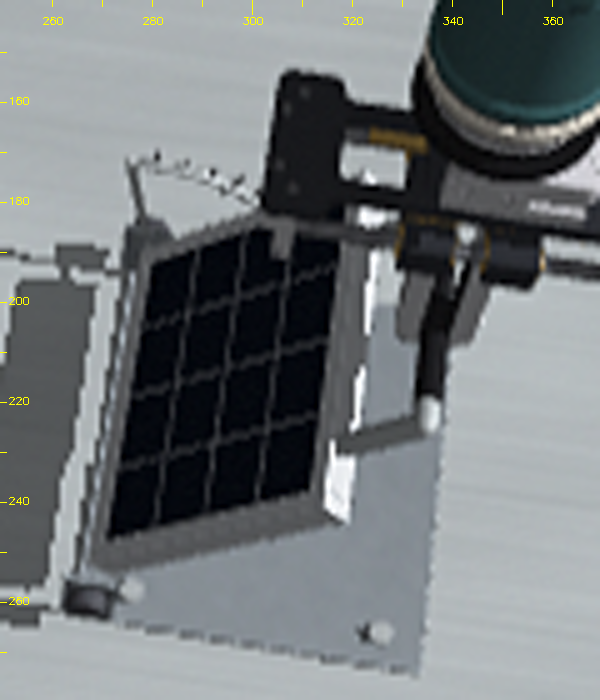

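View pics/t19.png

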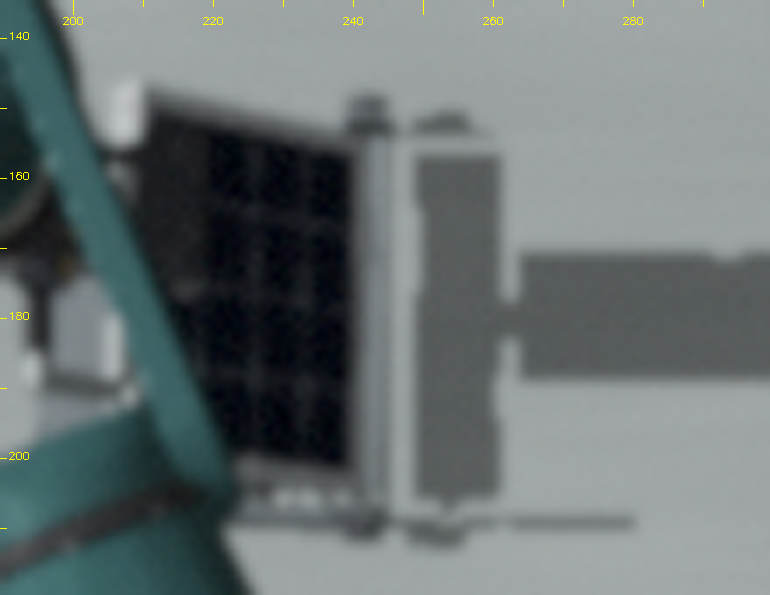

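```bash
cat >> h.py <<'E'
H=np.array([.5628,.1513,.032]); UX=np.array([np.cos(np.radians(88.2)),np.sin(np.radians(88.2)),0]); UY=np.array([-UX[1],UX[0],0])
def cyl(s,u,v,r,back=False):
    """angle(s) where ray meets cylinder radius r about hinge axis"""
    o,d=ray(s,u,v); a=np.array([(o-H)@UX,o[2]-H[2]]); b=np.array([d@UX,d[2]])
    A,B,C=b@b,2*a@b,a@a-r*r; D=B*B-4*A*C
    out=[]
    for sg in(-1,1):
        k=(-B+sg*np.sqrt(max(D,0)))/(2*A); p=a+k*b; out.append((np.degrees(np.arctan2(p[1],p[0])).round(1),((o+k*d-H)@UY).round(4)))
    return out,D>0
E
python3 - <<'E'
from h import *
s=optics.snapshot("scene");t=optics.snapshot("top")
print("start S",cyl(s,297.1,167.5,.2),cyl(s,292.1,201.9,.2))
print("start T",cyl(t,224.9,183.8,.2),cyl(t,225.5,153.1,.2))
print("now S far",cyl(s,335.1,221.5,.2),"near",cyl(s,342.9,185.9,.2))
print("now T near",cyl(t,194.2,186.8,.2))
E
```

```text
start S ([(np.float64(79.0), np.float64(0.0444)), (np.float64(-78.8), np.float64(0.3))], np.True_) ([(np.float64(78.7), np.float64(-0.0449)), (np.float64(-78.3), np.float64(0.1731))], np.True_)
start T ([(np.float64(78.1), np.float64(0.0488)), (np.float64(-66.4), np.float64(-0.0175))], np.True_) ([(np.float64(77.9), np.float64(-0.0468)), (np.float64(-66.2), np.float64(-0.1391))], np.True_)
now S far ([(np.float64(45.3), np.float64(-0.0464)), (np.float64(-33.3), np.float64(0.0857))], np.True_) near ([(np.float64(41.0), np.float64(0.0559)), (np.float64(-28.0), np.float64(0.1956))], np.True_)
now T near ([(np.float64(43.9), np.float64(0.0495)), (np.float64(-24.7), np.float64(0.0123))], np.True_)
```

Call:
servo_tool(deltas="0.15 -0.15 0 0 0 0 8;0.15 -0.14 0 0 0 0 8;0.16 -0.13 0 0 0 0 8;0 0 0 0 0 0 8;0 0 0 0 0 0 8;0 0 0 0 0 0 8")

```text
clock: 28.48
tool_pos: [0.5672, 0.3006, 0.1464]
tcp_rot: [-2.204, 0.032, 2.207]
ft_force: [-4.6, 3.9, 1.9]
grip_width: 0.011
```

```bash
python3 - <<'E'
from h import *
rem()
s=crop("scene",290,160,370,250,7,"pics/s20.png")
t=crop("top",180,135,260,215,7,"pics/t20.png",)
E
```

```text
t 28.48 p [0.5672 0.3006 0.1464] yaw -91.7 xax [-0.001  0.002 -1.   ] F [-4.6  3.9  1.9] w 0.011 q [0.4  0.31 1.21 0.   1.62 2.  ]
```

View pics/s20.png

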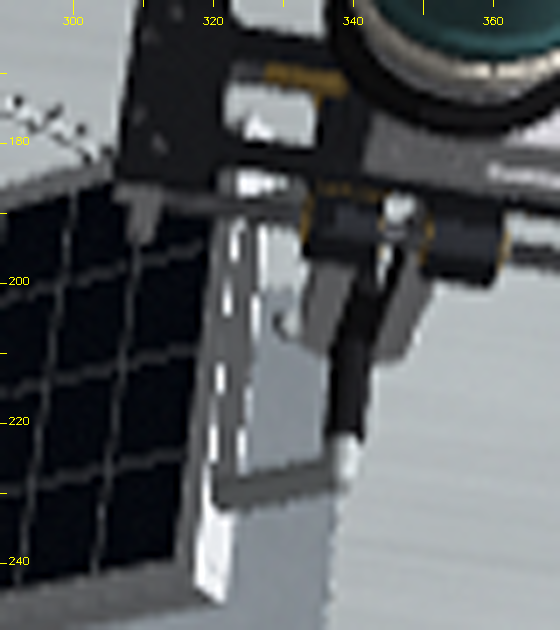

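View pics/t20.png

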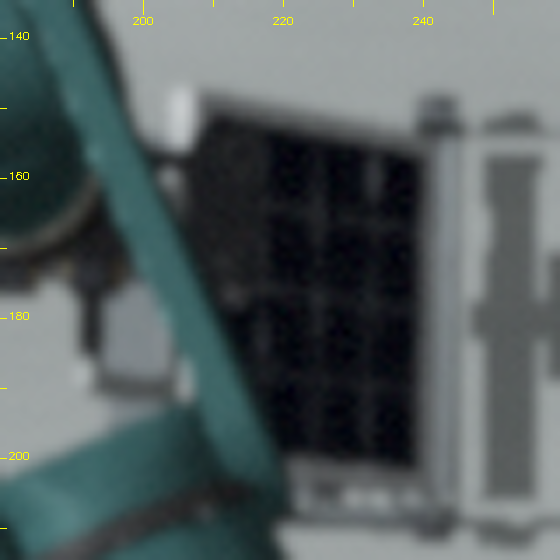

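```bash
python3 - <<'E'
from h import *
s=optics.snapshot("scene");t=optics.snapshot("top")
print("now S far",cyl(s,338.8,223.1,.2),cyl(s,338.4,217,.2),"T near",cyl(t,191.6,187,.2),cyl(t,192,182,.2))
E
```

```text
now S far ([(np.float64(41.2), np.float64(-0.0435)), (np.float64(-28.3), np.float64(0.0749))], np.True_) ([(np.float64(42.4), np.float64(-0.0298)), (np.float64(-29.7), np.float64(0.0958))], np.True_) T near ([(np.float64(39.5), np.float64(0.0483)), (np.float64(-19.7), np.float64(0.0159))], np.True_) ([(np.float64(39.9), np.float64(0.0323)), (np.float64(-20.1), np.float64(-0.0028))], np.True_)
```

Call:
servo_tool(deltas="0.04 -0.04 0 0 0 0 8;0.03 -0.03 0 0 0 0 8;0 0 0 0 0 0 8;0 0 0 0 0 0 8;0 0 0 0 0 0 14;0 0 0 0 0 0 20;0 0 0 0 0 0 24;0 0 0 0 0 0 24;0 0 0 0 0 0 24")

```text
clock: 29.43
tool_pos: [0.5682, 0.301, 0.1444]
tcp_rot: [-2.206, 0.035, 2.205]
ft_force: [0.4, 0.3, 0.0]
grip_width: 0.0243
```

Call:
servo_tool(deltas="-0.3 0 0 0 0 0 24;-0.6 0 0 0 0 0 24;-1 0 0 0 0 0 24;-1 0 0 0 0 0 24;-1 0 0 0 0 0 24;-1 -0.7 0 0 0 0 24;0 -1 0 0 0 0 24;0 -1 0 0 0 0 24;0 -1 0 0 0 0 24;0 -1 0 0 0 0 24;0 -1 0 0 0 0 24;0 -0.5 0 0 0 0 24")

```text
clock: 30.43
tool_pos: [0.5721, 0.4592, 0.267]
tcp_rot: [-2.206, 0.031, 2.207]
ft_force: [-0.3, -0.4, -1.0]
grip_width: 0.0239
```

```bash
python3 - <<'E'
from h import *
rem()
s=crop("scene",255,160,355,270,7,"pics/s21.png")
t=crop("top",180,135,260,215,7,"pics/t21.png",)
crop("scene",265,160,325,210,12,"pics/s21q.png",s)
E
```

```text
t 30.43 p [0.5721 0.4592 0.267 ] yaw -91.7 xax [-0.     0.001 -1.   ] F [-0.3 -0.4 -1. ] w 0.0239 q [0.6  0.54 0.66 0.   1.94 2.2 ]
```

View pics/s21.png

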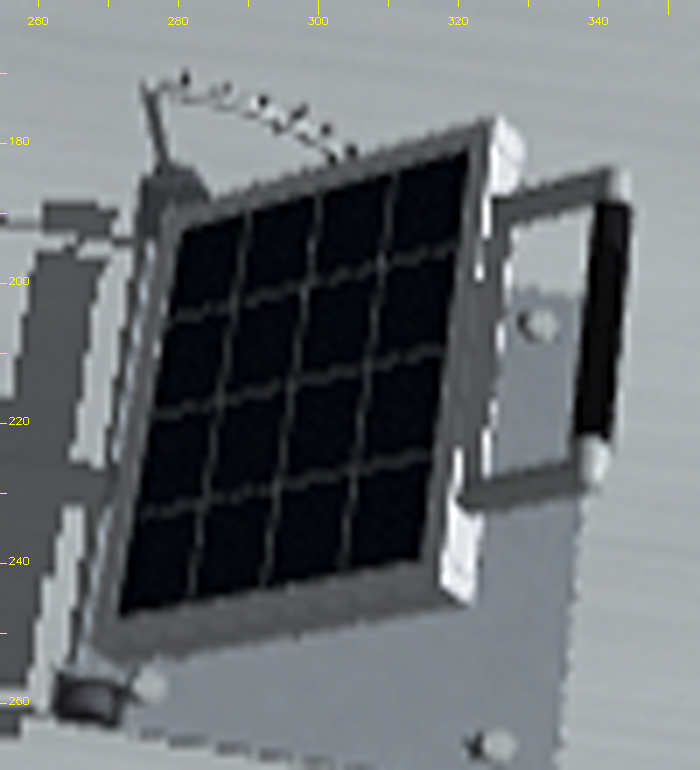

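View pics/t21.png

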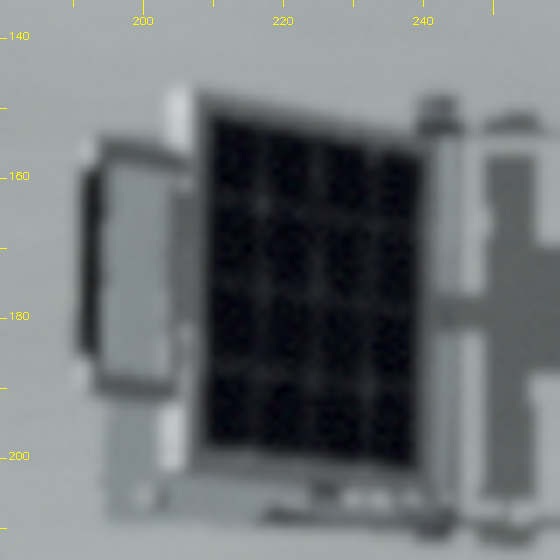

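View pics/s21q.png

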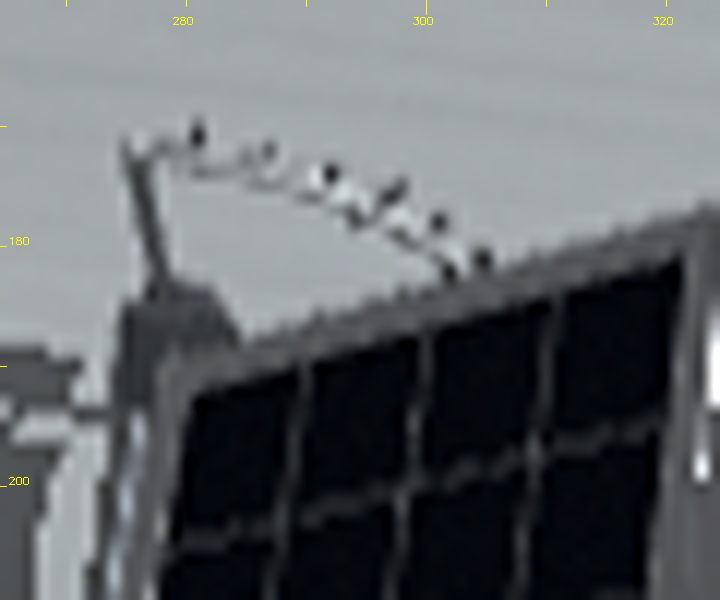

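```bash
cat > bar.py <<'E'
from h import *
def run():
    S=optics.snapshot("scene");T=optics.snapshot("top"); C={}
    for n,s,(x0,y0,x1,y1) in(("S",S,(334,184,348,228)),("T",T,(187,156,197,188))):
        g=s["frame"][y0:y1,x0:x1].astype(int).max(2); m=(g<(60 if n=="S" else 75)).astype(np.uint8)
        k,l,st,ce=cv2.connectedComponentsWithStats(m); i=1+st[1:,4].argmax(); c=ce[i]+[x0,y0]; C[n]=c
        print(n,c.round(2),"area",st[i],cyl(s,*c,.2)[0][0])
    p,e=tri(S,C["S"],T,C["T"]); d=p-H; print("bar",p.round(4),"res",e.round(4),"r",np.hypot(d@UX,d[2]).round(4),"theta",np.degrees(np.arctan2(d[2],d@UX)).round(2), "along",(d@UY).round(4))
    return S,T
if __name__=="__main__": run(); print(manip.observe()["clock"])
E
python3 bar.py; python3 - <<'E'
from h import *
s=optics.snapshot("scene");t=optics.snapshot("top")
# predicted tick pixel positions at r 78..84mm, at y guess 0.095..0.1
for yo in(.095,.1,.105):
    print(yo,[(a,proj(s,H+UY*yo+UX*.081*np.cos(np.radians(a))+[0,0,.081*np.sin(np.radians(a))]).round(1).tolist()) for a in(90,80,70,60,50,40)])
# hinge cross check: hinge ends (black knobs) at y=+-.1
print([proj(s,H+UY*y).round(1).tolist() for y in(-.1,.1)],[proj(t,H+UY*y).round(1).tolist() for y in(-.1,.1)])
E
```

```text
S [340.58 205.11] area [  3   4   8  35 185] (np.float64(41.4), np.float64(0.0031))
T [192.67 171.18] area [ 5  4  3 25 55] (np.float64(40.4), np.float64(-0.0026))
bar [0.5682 0.3012 0.171 ] res 0.0013 r 0.2045 theta 42.83 along -0.0007
30.6333
0.095 [(90, [280.6, 173.2]), (80, [286.1, 174.3]), (70, [291.4, 176.0]), (60, [296.3, 178.0]), (50, [300.5, 180.4]), (40, [304.0, 183.1])]
0.1 [(90, [280.9, 171.5]), (80, [286.4, 172.7]), (70, [291.7, 174.3]), (60, [296.5, 176.4]), (50, [300.8, 178.8]), (40, [304.3, 181.4])]
0.105 [(90, [281.2, 169.9]), (80, [286.7, 171.0]), (70, [292.0, 172.7]), (60, [296.8, 174.7]), (50, [301.0, 177.1]), (40, [304.5, 179.8])]
[[266.6, 257.0], [279.0, 187.8]] [[243.2, 151.7], [242.1, 208.5]]
```

```bash
python3 - <<'E'
from h import *
s=optics.snapshot("scene");t=optics.snapshot("top")
for n,c,p in(("S near",s,(325.5,176.4)),("S far",s,(317.4,244.9)),("T near",t,(207.1,201.4)),("T far",t,(208.4,147.4))):
    (a,y),_=cyl(c,*p,.15426)[0]; print(n,round(a-3.35,2),y)
# expected pixels for 39..42 of corners / bar centre
for th in(38,40,42):
    r=np.radians(th); e=UX*np.cos(r)+np.array([0,0,np.sin(r)]); nn=-UX*np.sin(r)+np.array([0,0,np.cos(r)])
    q=lambda y,a,b:H+UY*y+e*a+nn*b
    print(th,[proj(c,q(y,a,b)).round(1).tolist() for c in(s,t) for (y,a,b) in((.09,.154,.009),(-.09,.154,.009),(.09,.154,-.009),(-.09,.154,-.009),(0,.2,0))])
crop("scene",305,165,355,255,8,"pics/s22.png",s); crop("top",183,138,250,212,10,"pics/t22.png",t)
E
```

```text
S near 41.45 0.0889
S far 40.65 -0.0941
T near 43.55 0.0922
T far 42.85 -0.0859
38 [[327.7, 177.9], [319.5, 244.6], [331.4, 181.6], [323.5, 247.9], [343.1, 208.6], [204.4, 201.2], [206.1, 146.9], [201.6, 201.7], [203.3, 147.9], [191.3, 172.4]]
40 [[326.5, 176.8], [318.1, 243.6], [330.4, 180.5], [322.4, 246.9], [341.5, 207.2], [205.3, 201.0], [207.0, 146.6], [202.3, 201.5], [204.1, 147.6], [192.4, 172.0]]
42 [[325.2, 175.7], [316.6, 242.6], [329.3, 179.3], [321.2, 245.9], [339.9, 205.8], [206.3, 200.8], [208.0, 146.3], [203.2, 201.4], [204.9, 147.3], [193.6, 171.7]]
```

View pics/s22.png

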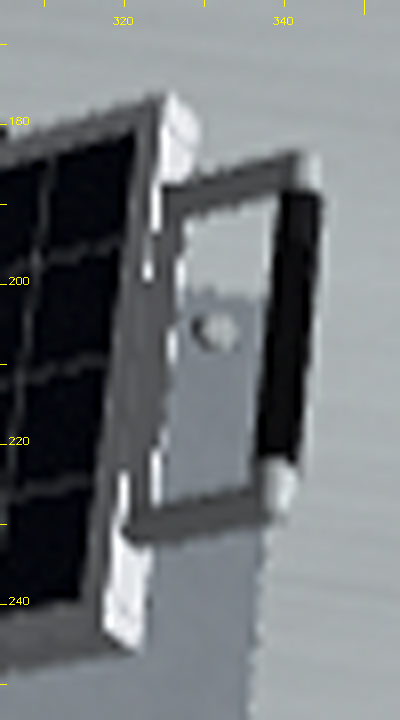

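View pics/t22.png

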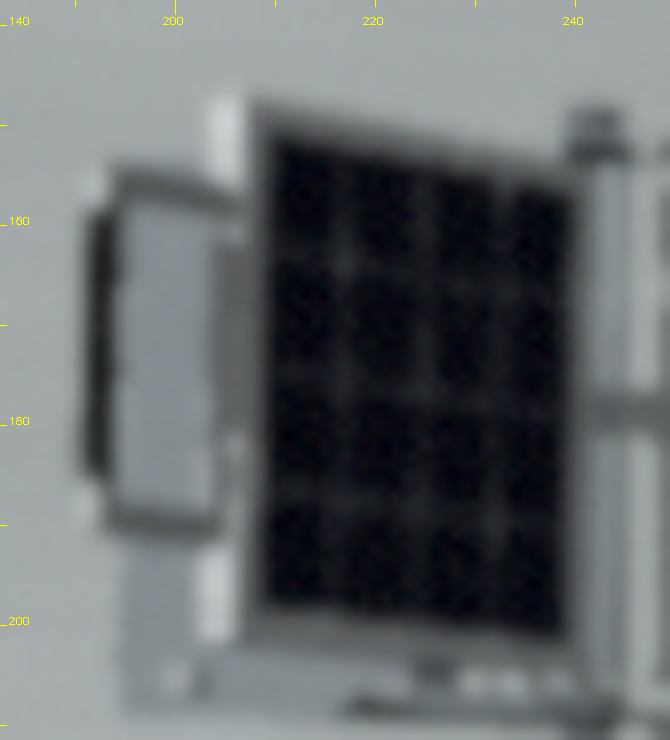

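Ticks 90 to 40 appear at (281,170.5), (287,172), (292,174), (297.5,175.5), (301,178) and (304.5,181), within a pixel of where my hinge puts them. The panel reads 40 to 41.5°, depending on the view, centred near 41. I'll regrip and take off about 1°.

Call:
servo_tool(deltas="0 0.5 0 0 0 0 28;0 1 0 0 0 0 28;0 1 0 0 0 0 28;0 1 0 0 0 0 28;0 1 0 0 0 0 28;0 1 0 0 0 0 28;0 0.6 0 0 0 0 28;0 0.2 0 0 0 0 28;0 0 0 0 0 0 28;0 0 0 0 0 0 28")

```text
clock: 31.67
tool_pos: [0.5677, 0.2993, 0.2675]
tcp_rot: [-2.206, 0.033, 2.205]
ft_force: [0.2, -0.3, -0.4]
grip_width: 0.0282
```

```bash
python3 - <<'E'
from h import *
rem([.568,.301,.1444],-91.8)
E
```

```text
t 31.67 p [0.5677 0.2993 0.2675] yaw -91.8 xax [ 0.     0.001 -1.   ] F [ 0.2 -0.3 -0.4] w 0.0282 q [0.4  0.3  0.99 0.   1.86 2.  ]
 shift units [ 4.92 -0.06 -0.01] turn units [ 0.   -0.    0.01] world [ 0.0003  0.0017 -0.1231]
 shift in target axes [ 4.92 -0.07 -0.01]
```

Call:
servo_tool(deltas="0.5 -0.07 0 0 0 0 28;1 0 0 0 0 0 28;1 0 0 0 0 0 28;1 0 0 0 0 0 28;0.8 0 0 0 0 0 28;0.4 0 0 0 0 0 28;0.2 0 0 0 0 0 28;0 0 0 0 0 0 28;0 0 0 0 0 0 8;0 0 0 0 0 0 8;0 0 0 0 0 0 8;0 0 0 0 0 0 8", force=25)

```text
clock: 32.67
tool_pos: [0.5687, 0.3015, 0.1468]
tcp_rot: [-2.208, 0.031, 2.201]
ft_force: [0.7, 1.3, 2.6]
grip_width: 0.0111
```

```bash
python3 - <<'E'
from h import *
rem([.568,.301,.1444],-91.8)
E
```

```text
t 32.67 p [0.5687 0.3015 0.1468] yaw -91.8 xax [ 0.003  0.002 -1.   ] F [0.7 1.3 2.6] w 0.0111 q [0.4  0.31 1.21 0.   1.62 2.  ]
 shift units [0.1  0.02 0.03] turn units [ 0.01 -0.04  0.03] world [-0.0007 -0.0005 -0.0024]
 shift in target axes [0.1  0.02 0.03]
```

Call:
servo_tool(deltas="0.06 -0.05 0 0 0 0 8;0.06 -0.05 0 0 0 0 8;0 0 0 0 0 0 8;0 0 0 0 0 0 8;0 0 0 0 0 0 8")

```text
clock: 33.08
tool_pos: [0.5688, 0.3043, 0.1436]
tcp_rot: [-2.209, 0.031, 2.201]
ft_force: [0.3, 2.5, 5.1]
grip_width: 0.0111
```

```bash
python3 - <<'E'
from h import *
rem()
s=crop("scene",305,165,355,255,8,"pics/s23.png")
E
```

```text
t 33.08 p [0.5688 0.3043 0.1436] yaw -91.8 xax [ 0.004  0.003 -1.   ] F [0.3 2.5 5.1] w 0.0111 q [0.4  0.31 1.21 0.   1.61 2.  ]
```

View pics/s23.png

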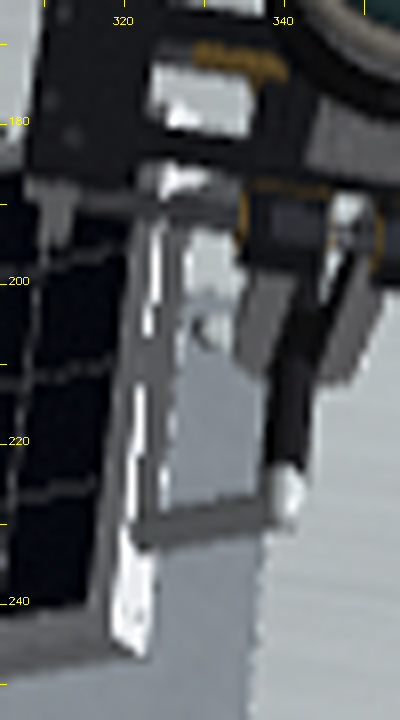

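The bar's far cap moved about 1 px, which is about 1.2°. I'll release, retreat and look.

Call:
servo_tool(deltas="0 0 0 0 0 0 14;0 0 0 0 0 0 20;0 0 0 0 0 0 26;0 0 0 0 0 0 26;0 0 0 0 0 0 26;-0.4 0 0 0 0 0 26;-0.8 0 0 0 0 0 26;-1 0 0 0 0 0 26;-1 0 0 0 0 0 26;-1 0 0 0 0 0 26;-0.8 -0.5 0 0 0 0 26;0 -1 0 0 0 0 26")

```text
clock: 34.13
tool_pos: [0.5712, 0.3394, 0.2752]
tcp_rot: [-2.214, 0.034, 2.189]
ft_force: [0.1, 0.1, -0.2]
grip_width: 0.026
```

Call:
servo_tool(deltas="0 -1 0 0 0 0 26;0 -1 0 0 0 0 26;0 -1 0 0 0 0 26;0 -1 0 0 0 0 26;0 -1 0 0 0 0 26;0 -0.5 0 0 0 0 26;0 0 0 0 0 0 26;0 0 0 0 0 0 26")

```text
clock: 34.8
tool_pos: [0.5732, 0.4783, 0.2666]
tcp_rot: [-2.206, 0.034, 2.207]
ft_force: [0.8, -0.1, 0.3]
grip_width: 0.0261
```

```bash
python3 bar.py; python3 - <<'E'
from h import *
s=crop("scene",250,160,360,270,7,"pics/s24.png"); t=crop("top",183,138,250,212,10,"pics/t24.png")
E
```

```text
S [341.55 206.13] area [  4   5   8  35 185] (np.float64(40.1), np.float64(0.0027))
T [191.84 171.7 ] area [ 4  4  3 25 56] (np.float64(38.9), np.float64(-0.0017))
bar [0.5677 0.3045 0.166 ] res 0.0018 r 0.2035 theta 41.16 along -0.0
34.9
```

View pics/s24.png

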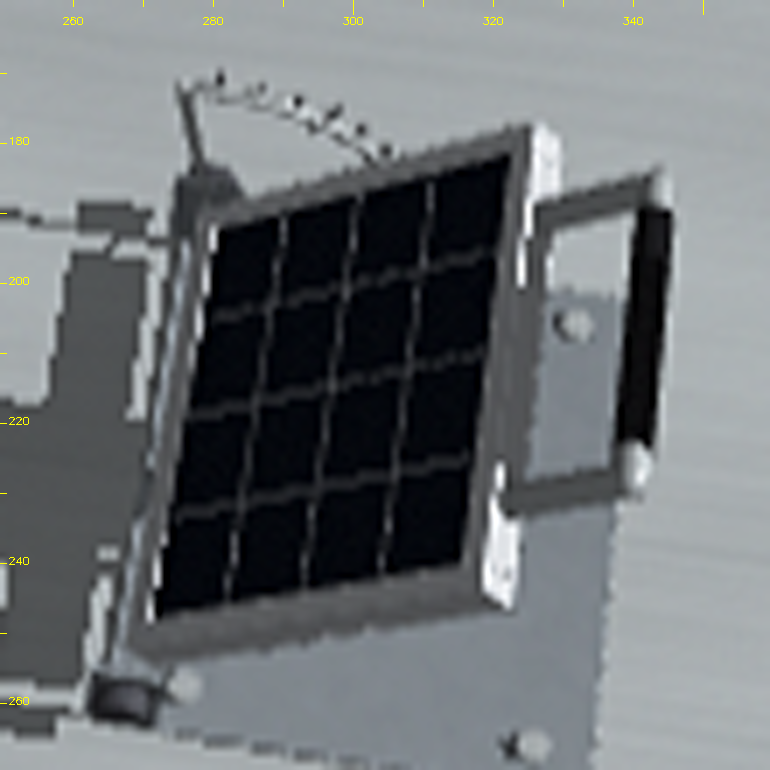

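View pics/t24.png

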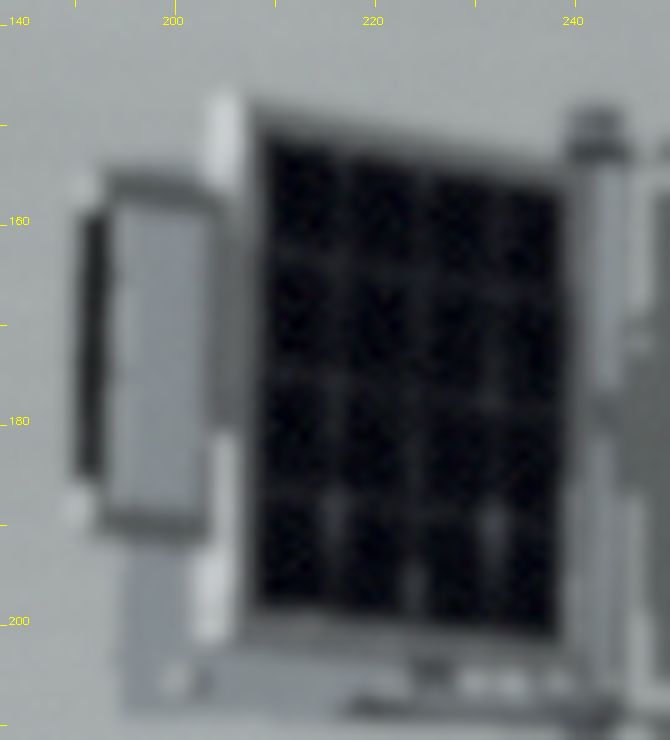

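All estimates now bracket 40° (scene 40.1, top 38.9, triangulated 41.2). I'll watch for over a second, then recheck everything.

Call:
servo_tool(deltas="-0.5 0 0 0 0 0 26;-0.5 0 0 0 0 0 26;0 0 0 0 0 0 26;0 0 0 0 0 0 26;0 0 0 0 0 0 26;0 0 0 0 0 0 26;0 0 0 0 0 0 26;0 0 0 0 0 0 26;0 0 0 0 0 0 26;0 0 0 0 0 0 26;0 0 0 0 0 0 26;0 0 0 0 0 0 26")

```text
clock: 36.0
tool_pos: [0.5733, 0.4781, 0.2918]
tcp_rot: [-2.206, 0.034, 2.206]
ft_force: [0.5, 0.2, -0.4]
grip_width: 0.026
```

```bash
python3 bar.py; python3 - <<'E'
from h import *
s=optics.snapshot("scene"); cv2.imwrite("pics/s25.png",cv2.resize(s["frame"],None,fx=1.5,fy=1.5)); rem()
E
```

```text
S [341.48 206.07] area [  4   5   8  35 182] (np.float64(40.2), np.float64(0.0027))
T [191.89 172.02] area [ 4  4  3 25 53] (np.float64(39.0), np.float64(-0.0006))
bar [0.5668 0.3045 0.1648] res 0.0019 r 0.2028 theta 40.91 along 0.0008
36.1
t 36.15 p [0.5733 0.4781 0.2919] yaw -91.8 xax [ 0.  0. -1.] F [-0.1 -0.  -0.4] w 0.026 q [0.62 0.59 0.53 0.   2.02 2.22]
```

View pics/s25.png

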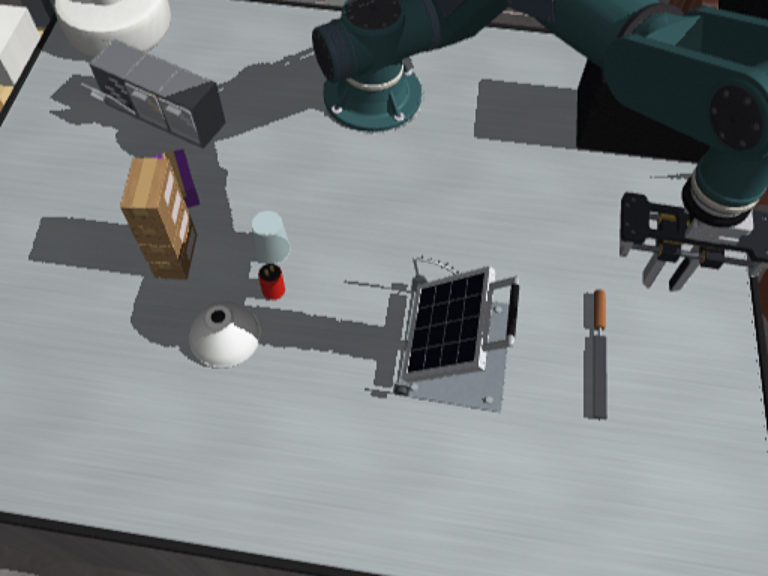

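The panel held steady. The stack is square at (158,215), and the canopy, tumbler, capacitor and file are at the same pixels as at the start. The gripper is clear of everything.

```bash
python3 -c "
from plant import manip
print(manip.hand_in())"
```

```text
the job is handed in; nothing more can be done
None
```

Both loose cartons are stacked on the column and the panel is set to about 40°. I handed the job in at about 36 s, with the gripper clear of everything.

**Stack:** All four cartons line up, with their edges running straight in the scene view. I did not measure the final stack from the top view. The lower column shows no shift in the pictures.

**Panel:** After I let go it held for about 2 s, with readings changing by no more than 0.3°. The readings do not fully agree:

| Method | First look | After about 2 s |
|---|---|---|
| Scene view | 40.1° | 40.2° |
| Top view | 38.9° | 39.0° |
| Both views combined | 41.2° | 40.9° |

The average is close to 40°, good to roughly ±1°. I could not read the quadrant's pointer directly; its ticks only confirmed where the hinge is.

**What went wrong:** My first grasp of the handle closed on nothing, because the fingertips appeared 20–25 mm higher in the images than the stated tool size. Going deeper fixed it. The first setting came out near 41°, so I regripped and lowered the panel about 1.3°.

**Other objects:** The canopy, tumbler, capacitor and file look unmoved in the scene view, and I did not touch the purple look-alike.

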